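# Click the hoop mandrels into their rack

## Task

Three aluminium hoop mandrels were left on the grey work mat. Put them back on the sloping rack, in size order beside the thin one that is already there: click each mandrel fully home in both of its own spring clips, so that the row runs from the thinnest to the thickest. Leave the thin mandrel in its clips, and do not disturb the orange pliers or the wire spool.

Things in the scene. Friction and masses are not known exactly. Their poses are not given: they have to be found in the camera images.
- m20_mid (a point): Centre (on the axis, mid-length) of the 20 mm mandrel: a loose round aluminium bar 20 mm thick, 160 mm long over all, x axis along the bar, a yellow hexagonal cap on the last 14 mm of each end (28 mm across flats, so that it lies level without rolling, its axis 14 mm above the mat). Grip the bare bar at mid-length. Either end may point up the rack. About 0.14 kg.
- m26_mid (a point): Centre of the 26 mm mandrel: the same, bar 26 mm thick, green caps 34 mm across flats, axis 17 mm above the mat, about 0.24 kg.
- m32_mid (a point): Centre of the 32 mm mandrel: the same, bar 32 mm thick, red caps 40 mm across flats, axis 20 mm above the mat, about 0.35 kg.
- m14_mid (a point): Centre of the 14 mm mandrel (white caps 22 mm across flats, 160 mm long), already home in its clips at the end of the rack nearest the robot: the example to follow; leave it there.
- seat20 (a point): Where the centre of the 20 mm mandrel lies when home: the place next to the 14 mm one. Axes: x along the seated bar, up the slope, away from the mat; y along the row, towards the thin end; z square to the slope, 30 degrees from vertical, leaning towards the mat. The bar lies along x and goes in straight along -z, till it rests on the clips' floor, one bar radius below this point.
- seat26 (a point): The same for the 26 mm mandrel: the third place, 66 mm along the row from seat20. All clips: one 45 mm up the slope from this point and one 45 mm down it, each 14 mm wide; their sprung lips, first met 16 to 24 mm above home, part under a push of about 10 N on the bar for the two together, then snap over it and hold it.
- seat32 (a point): The same for the 32 mm mandrel: the last place, at the thick end of the row, 66 mm from seat26.
- seat14 (a point): The same for the 14 mm mandrel: the first place, 66 mm from seat20, at the thin end of the row; the 14 mm mandrel is home there from the start.
- rack: The rack, fixed, left of the mat and facing it: timber cheeks (290 mm over all, 200 mm deep, 160 mm high) and two white rails, sloping up away from the mat at 30 degrees, with four pairs of steel clips graded for 14, 20, 26 and 32 mm bars, thinnest nearest the robot. Origin on the table under mid-row. Between the rails 72 mm are free along the bar, open underneath for the fingers.
- mat: Grey work mat, fixed flat on the table, 360 mm (x) by 250 mm (y) and 3 mm thick, right of the rack; origin at the centre of its underside.
- pliers: Bystander: loose pliers with orange handles, 145 mm long, 12 mm high, lying on the table right of the mat.
- spool: Bystander: loose black spool of copper wire, 58 mm across and 44 mm high, standing beyond the rack.
Mind the look-alikes: they are no part of the job. What is shaped like the part that bears m26_mid but pink is not meant.

How it is judged:
At the end, for the whole second after the job is handed in: Each 20, 26 and 32 mm mandrel is home and at rest in its own clips: centre within 2.5 mm of its seat square to the slope, 3 mm along the row, 16 mm lengthwise, bar within 3 degrees of the seat's x; the 14 mm one likewise still home (x of m14_mid in the frame of seat14 between -0.016 and 0.016 m and y of m14_mid in the frame of seat14 between -0.003 and 0.003 m and z of m14_mid in the frame of seat14 between -0.0025 and 0.0025 m and angle between the x axis of m14_mid and the x axis of seat14, either way round below 0.053 rad and linear speed of each of m14, m20, m26, m32 below 0.01 m/s and x of m20_mid in the frame of seat20 between -0.016 and 0.016 m and y of m20_mid in the frame of seat20 between -0.003 and 0.003 m and z of m20_mid in the frame of seat20 between -0.0025 and 0.0025 m and angle between the x axis of m20_mid and the x axis of seat20, either way round below 0.053 rad and x of m26_mid in the frame of seat26 between -0.016 and 0.016 m and y of m26_mid in the frame of seat26 between -0.003 and 0.003 m and z of m26_mid in the frame of seat26 between -0.0025 and 0.0025 m and angle between the x axis of m26_mid and the x axis of seat26, either way round below 0.053 rad and x of m32_mid in the frame of seat32 between -0.016 and 0.016 m and y of m32_mid in the frame of seat32 between -0.003 and 0.003 m and z of m32_mid in the frame of seat32 between -0.0025 and 0.0025 m and angle between the x axis of m32_mid and the x axis of seat32, either way round below 0.053 rad); the robot touches nothing.
It fails at once if the 14 mm mandrel is shifted by more than 15 mm or pulled from its clips (z of m14_mid in the frame of seat14 above 0.006 m or distance of m14_mid from where it was at the start of the episode above 0.015 m).
It fails at once if the pliers are moved by more than 20 mm (distance of pliers from where it was at the start of the episode above 0.02 m).
It fails at once if the spool is moved by more than 20 mm (distance of spool from where it was at the start of the episode above 0.02 m).
It also fails if it takes over 70 s, if anything falls off the work surface, if the arm or the gripper's body presses on something with over 40 N, if the wrist force passes 120 N, or if a joint passes its speed limit or range.

## Robot

A 7-joint arm with a two-finger parallel gripper is mounted at the origin on the work surface. World frame = base frame: x ahead of the robot, y to its left, z up, the work surface at z = 0. Lengths are in m, angles in rad, forces in N, time in s.
With the tool pointing down it reaches from about 0.4 to 0.875 m from the base axis. Payload 19.3 kg.
Tool frame: the origin (TCP) lies midway between the tips of the shut fingers; the grasp point (between the pads) lies 19 mm behind it; z points along the fingers, y is the direction in which the jaws open and shut (so a half turn about z gives the same grasp; the last joint's range is limited). The gripper opens to 85 mm and grips with 20 to 120 N. Pads are 22 mm wide; open, the fingers measure 114 mm over their backs; the gripper's body (76 mm by 85 mm) begins 54 mm behind the grasp point. The pads swing forward as they close: fully open they stand 13 mm farther back than shut.
Start: joints at [1.191, 0.521, -0.036, 1.599, 0.021, 1.021, -0.113], TCP at [0.191, -0.595, 0.231] pointing down, gripper open.
Joint ranges: [-2.91, 2.91], [-0.3, 2.13], [-1.5, 1.42], [0.17, 2.43], [-1.26, 4.41], [0.16, 1.93], [-2.52, 2.52]. Speed limits (rad/s): [1.89, 1.89, 2.39, 2.39, 3.01, 3.01, 3.01].

## Interface

Orientations are given as a unit quaternion [x, y, z, w].
In Python, from rig import read_state, capture, camera_params, sign_off gives the robot as it stands.
- The arm moves only by the tool arm_command, never from a script. Its argument "plan" is a list of rows, each an object with "offset": the shift along the tool's x, y, z in m, a list of three; "turn": the turn about the tool's z in rad; "grip": the finger opening in m, from 0 to 0.0854. A call has 1 to 12 rows; each row is the pose to reach, as a shift and turn from the pose commanded when the call began, along the tool's axes at that moment; what a row does not reach only later rows make up. A row lasts 1/12 s, in which the tool goes at most 41.7 mm and 7.16 degrees, less where a joint would pass 70% of its speed; a pose out of reach is approached as far as the arm can. A call with a gripper value outside its range is refused whole. The fingers move at their own pace and stop on an object; "squeeze" is the grip in N (left out, the last holds). Time passes only in rows, so rows that repeat a pose let the fingers close. It gives the time, the measured TCP pose, the force and the opening at its end, in the units of the state.
- read_state(): the state, without advancing time (a new reading comes with each control period).
- capture(name): name is "side" or "top" or "wrist"; returns the picture (480x640x3 uint8, red, green, blue); there is no depth.
- camera_params(name): a dict with "fx", "fy", "cx", "cy" (pixels), "R" (3x3) and "t" (3): a world point X has camera coordinates R X + t. Camera axes: x right, y down, z forward; pixel columns grow to the right and rows downward; lengths in m; the calibration is good to about 2 mm. A picture is of the moment at which its call begins: read the wrist's pose just before it. camera_params takes no time and is no camera call; for the wrist camera it gives the pose at the moment of the call.
- sign_off(): hands the job in, once; it reports no verdict.
The state is a dict: "time": time; "joint_positions": joint angles; "qd": joint speeds; "tau": joint torques, N m; "tool_pos": TCP position; "tcp_rot": TCP orientation; "contact_force": force on the tool from outside, world axes, zero at the start; "torque": the same for the moment, N m; "width": finger opening in m.
Only numpy, scipy, OpenCV 4.12 (cv2) and the standard library are available. Lean on these libraries where they do the work, as an engineer would, in place of code of your own. Each camera call takes 0.05 s, during which the arm holds its last target.

## Working session

There is one attempt and no reset: what is moved stays moved. The work goes in short steps, Python scripts to look and compute and a tool call to move; the robot and the scene stay as the last step left them, time stands still between calls to the robot, and variables do not carry over. Pictures are saved under pics/ and viewed, and the job is handed in when it is done.

Besides the shell and the picture viewer there is one more tool, called after "Emit:" as name(argument=value, ...) on one line, values as JSON. arm_command: Moves the arm, as the interface text tells. Its arguments: {"type":"object","properties":{"plan":{"type":"array","items":{"type":"object","properties":{"offset":{"type":"array","items":{"type":"number"}},"turn":{"type":"number"},"grip":{"type":"number"}}}},"squeeze":{"type":"number"}},"required":["plan"]}

```bash
ls; mkdir -p pics
python3 - <<'E'
from rig import *
import cv2,numpy as np
s=read_state()
for k,v in s.items(): print(k,np.round(v,4))
for n in ["side","top","wrist"]:
    p=camera_params(n); print(n,{k:np.round(v,4).tolist() for k,v in p.items()})
    cv2.imwrite(f"pics/{n}0.png",capture(n)[:,:,::-1])
E
```

```text
pics
time 0.0
joint_positions [ 1.1908  0.522  -0.0363  1.6     0.0212  1.0211 -0.1128]
qd [-0.      0.0001  0.0003  0.0016  0.0012  0.0003 -0.0001]
tau [-1.30000e-03 -9.27108e+01  1.97930e+00 -3.69945e+01  1.79000e-02
  8.00000e-03 -0.00000e+00]
tool_pos [ 0.1904 -0.5949  0.2307]
tcp_rot [ 9.880e-01  1.543e-01 -1.000e-04 -6.000e-04]
contact_force [ 0.4663  0.0586 -0.2795]
torque [ 0.0149  0.0049 -0.0713]
width 0.0854
side {'fx': 592.8501, 'fy': 592.8501, 'cx': 328.8221, 'cy': 242.8289, 'R': [[-0.9511, -0.3081, 0.0217], [-0.1847, 0.5111, -0.8395], [0.2475, -0.8024, -0.543]], 't': [0.4146, 0.2479, 1.2015]}
top {'fx': 550.7896, 'fy': 550.7896, 'cx': 325.9486, 'cy': 235.1699, 'R': [[-0.0218, -0.9996, -0.0197], [-0.9842, 0.0249, -0.1754], [0.1759, 0.0156, -0.9843]], 't': [-0.1122, 0.5019, 1.0678]}
wrist {'fx': 382.7826, 'fy': 382.7826, 'cx': 322.2561, 'cy': 243.6928, 'R': [[0.3057, -0.9521, -0.001], [-0.9057, -0.2911, 0.3081], [-0.2936, -0.0933, -0.9514]], 't': [-0.6248, -0.0408, 0.3789]}
```

View pics/side0.png

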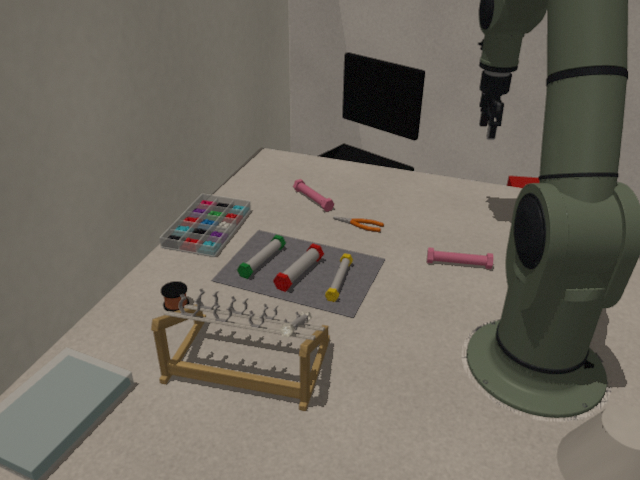

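View pics/top0.png

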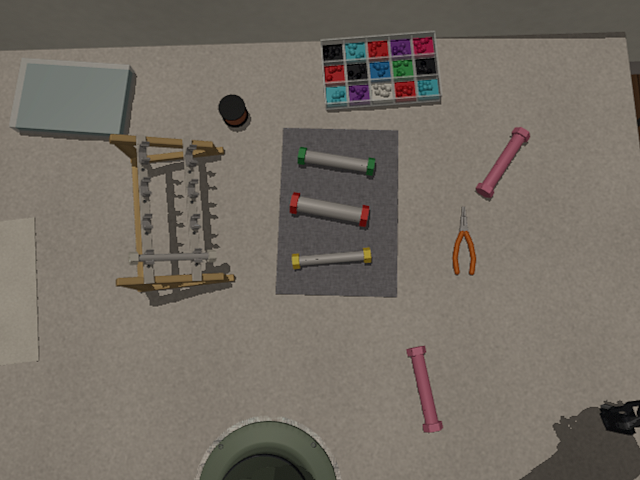

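View pics/wrist0.png

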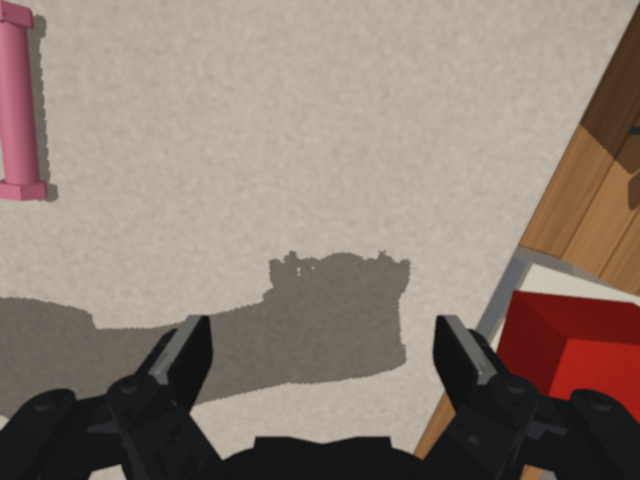

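The side view shows the rack at px (240,345), with green, red and yellow mandrels on the mat at (262,256), (300,267) and (340,277). The pink look-alikes lie off the mat. I'll zoom in to get accurate pixel positions.

Run:
```python
import cv2
t=cv2.imread("pics/top0.png"); s=cv2.imread("pics/side0.png")
cv2.imwrite("pics/top_rack.png",cv2.resize(t[125:300,105:245],None,fx=4,fy=3.4*4/3.4*0.85,interpolation=cv2.INTER_CUBIC)[:600])
cv2.imwrite("pics/top_mat.png",cv2.resize(t[130:290,270:410],None,fx=3.7,fy=3.7,interpolation=cv2.INTER_CUBIC))
cv2.imwrite("pics/side_rack.png",cv2.resize(s[275:410,145:340],None,fx=4,fy=4,interpolation=cv2.INTER_CUBIC))
cv2.imwrite("pics/side_mat.png",cv2.resize(s[220:320,205:395],None,fx=4,fy=4,interpolation=cv2.INTER_CUBIC))
```

```text
(no output)
```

View pics/top_rack.png

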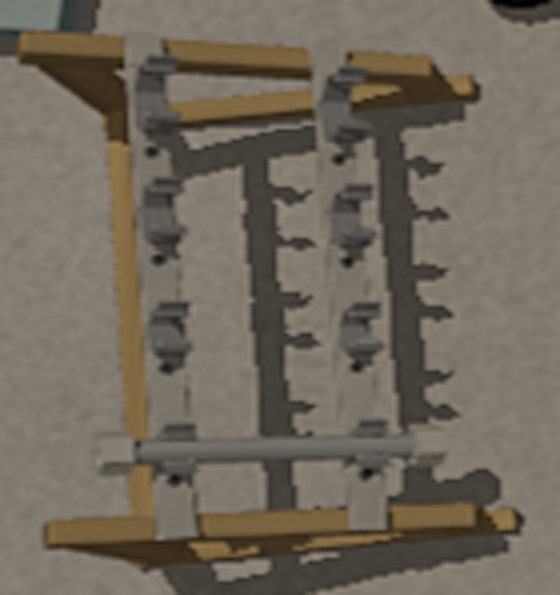

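View pics/side_rack.png

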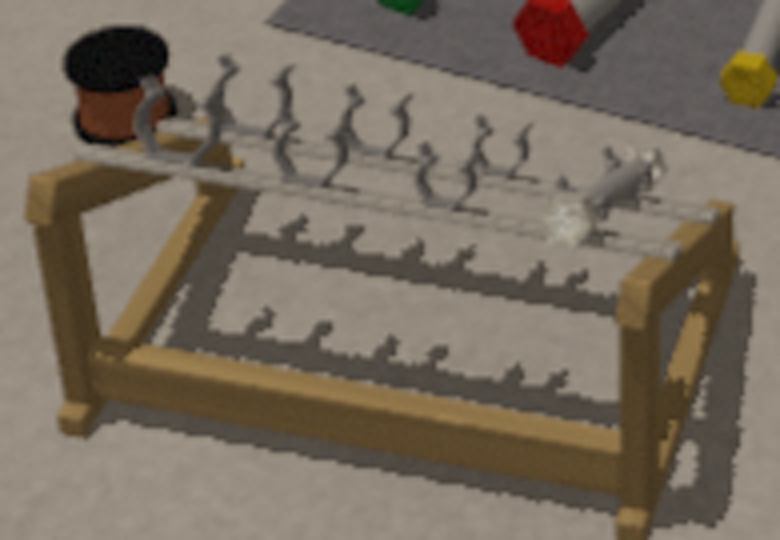

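View pics/top_mat.png

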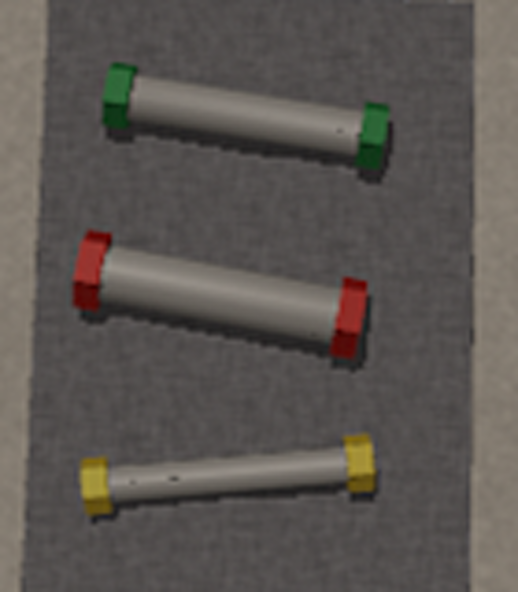

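View pics/side_mat.png

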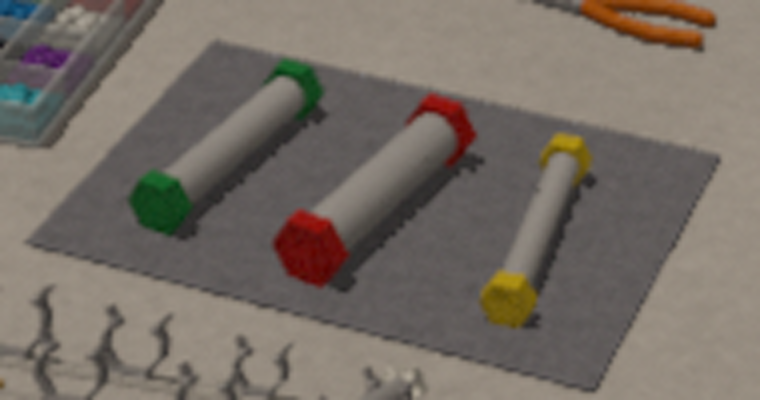

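```bash
cat > h.py <<'E'
import numpy as np,cv2
from rig import *
def proj(p,X):
    X=np.atleast_2d(X); c=X@np.array(p["R"]).T+np.array(p["t"])
    return np.c_[p["fx"]*c[:,0]/c[:,2]+p["cx"],p["fy"]*c[:,1]/c[:,2]+p["cy"]]
def ray(p,uv):
    R=np.array(p["R"]);d=R.T@np.array([(uv[0]-p["cx"])/p["fx"],(uv[1]-p["cy"])/p["fy"],1])
    return -R.T@np.array(p["t"]),d/np.linalg.norm(d)
def tri(obs):
    A=np.zeros((3,3));b=np.zeros(3)
    for p,uv in obs:
        o,d=ray(p,uv);M=np.eye(3)-np.outer(d,d);A+=M;b+=M@o
    X=np.linalg.solve(A,b)
    return X,[np.round(proj(p,X)[0]-uv,2) for p,uv in obs]
def atz(p,uv,z):
    o,d=ray(p,uv);return o+d*(z-o[2])/d[2]
def blobs(im,name):
    h=cv2.cvtColor(im,cv2.COLOR_RGB2HSV)
    lo,hi={"y":((20,120,60),(35,255,255)),"g":((50,120,30),(75,255,255)),"r":((0,170,60),(4,255,255))}[name]
    m=cv2.inRange(h,lo,hi)
    if name=="r": m|=cv2.inRange(h,(176,170,60),(180,255,255))
    return m
E
python3 - <<'E'
from h import *
P={n:camera_params(n) for n in("top","side")}
I={n:cv2.imread(f"pics/{n}0.png")[:,:,::-1].copy() for n in P}
roi={"top":(270,130,410,290),"side":(205,220,395,320)}
D={}
for c in "ygr":
    for n in P:
        x0,y0,x1,y1=roi[n];m=blobs(I[n][y0:y1,x0:x1],c)
        k,l,st,ce=cv2.connectedComponentsWithStats(m)
        o=[(st[i,4],np.round(ce[i]+[x0,y0],1)) for i in range(1,k) if st[i,4]>25]
        D[c,n]=o;print(c,n,o)
R={"y":(.028,.02),"g":(.034,.026),"r":(.04,.032)}
# fit: silhouettes of caps, centroids from top (full) ; side near cap end
from scipy.optimize import least_squares
def hexpr(c,ax,F,L,s):
    # prism flat on bottom
    r=F/np.sqrt(3);e=np.array([-ax[1],ax[0],0])
    a=np.arange(6)*np.pi/3
    P0=[c+ax*d+e*r*np.cos(t)+np.array([0,0,1])*r*np.sin(t) for d in(-L/2,L/2) for t in a]
    return np.array(P0)
def cen(p,pts):
    h=cv2.convexHull(proj(p,pts).astype(np.float32));m=cv2.moments(h);return np.array([m["m10"],m["m01"]])/m["m00"]
for c in "ygr":
    F=R[c][0]
    def res(v,full=False):
        x,y,z,th=v;ax=np.array([np.cos(th),np.sin(th),0]);out=[]
        pts=[cen(P["top"],hexpr(np.array([x,y,z])+s*ax*.073,ax,F,.014,s)) for s in(-1,1)]
        for q in pts:
            o=min((b for _,b in D[c,"top"]),key=lambda b:np.hypot(*(b-q)));out+=list(q-o)
        q=cen(P["side"],hexpr(np.array([x,y,z])+ax*.073,ax,F,.014,1)) # +y near cap to side cam
        o=max((b for _,b in D[c,"side"]),key=lambda b:b[1]);out+=list(q-o)
        return np.array(out)
    o=[b for _,b in D[c,"top"]]
    w=[atz(P["top"],b,.02) for b in o[:2]];m=(w[0]+w[1])/2;d=w[0]-w[1]
    if d[1]<0:d=-d
    f=least_squares(res,[m[0],m[1],.02,np.arctan2(d[1],d[0])])
    print(c,np.round(f.x,4),"yaw",np.degrees(f.x[3]).round(1),np.round(f.fun,2), "len",np.linalg.norm(d).round(3),"r",np.hypot(*f.x[:2]).round(3))
# m14: cap ends etc from zooms
E
```

```text
y top [(np.int32(112), array([367. , 255.1])), (np.int32(105), array([295.3, 261. ]))]
y side [(np.int32(70), array([346.7, 257.5])), (np.int32(153), array([331.7, 294.3]))]
g top [(np.int32(106), array([301.4, 155.3])), (np.int32(104), array([370.2, 166.3]))]
g side [(np.int32(61), array([280.1, 240.2])), (np.int32(158), array([244.6, 270.3]))]
r top [(np.int32(133), array([294. , 202.6])), (np.int32(128), array([364. , 215.5]))]
r side [(np.int32(79), array([317.4, 249.9])), (np.int32(222), array([282.2, 281.8]))]
y [ 0.455  -0.1333  0.02    1.6292] yaw 93.3 [-0.13  0.27  0.32  0.24 -0.68 -0.13] len 0.147 r 0.474
g [ 0.6604 -0.1476  0.0236  1.3776] yaw 78.9 [-0.13  0.31  0.14  0.32 -0.68 -0.39] len 0.147 r 0.677
r [ 0.5565 -0.1312  0.0252  1.3586] yaw 77.8 [-0.16  0.24  0.39  0.37 -0.85 -0.02] len 0.148 r 0.572
```

Run:
```python
from h import *
P={n:camera_params(n) for n in("top","side")}
T=lambda u,v:np.array([u/4+105,v/3.4+125]); S=lambda u,v:np.array([u/4+145,v/4+275])
for nm,a,b in [("m14 up",T(117,453),S(570,220)),("m14 low",T(430,450),S(650,163)),
 ("ur end thick",None,None)]:
    if a is None: continue
    X,r=tri([(P["top"],a),(P["side"],b)]);print(nm,np.round(X,4),r)
# screws on rails upper: rail ends
for nm,a,b in [("upper rail thick end outer",T(128,40),S(78,155)),("cheek thin top upper",T(45,530),S(625,290)),("cheek thick top upper",T(20,45),S(35,190)),("cheek thin low end",T(520,520),S(735,235))]:
    X,r=tri([(P["top"],a),(P["side"],b)]);print(nm,np.round(X,4),r)
for r_,us in (("up",[(150,152),(158,260),(166,368),(175,480)]),("low",[(339,159),(348,262),(357,366),(367,472)])):
    q=[atz(P["top"],T(*u),.135 if r_=="up" else .09) for u in us];print(r_,np.round(q,4).tolist())
```

```text
m14 up [0.4451 0.2238 0.15  ] [array([0.15, 0.64]), array([-0.65, -0.17])]
m14 low [0.453  0.0966 0.0801] [array([0.15, 0.69]), array([-0.66, -0.16])]
upper rail thick end outer [0.6864 0.2358 0.1294] [array([-0.03, -0.09]), array([0.09, 0.04])]
cheek thin top upper [0.406  0.256  0.1481] [array([-0.01, -0.04]), array([0.05, 0.01])]
cheek thick top upper [0.6785 0.281  0.1466] [array([-0.05, -0.14]), array([0.14, 0.06])]
cheek thin low end [0.4178 0.0642 0.0155] [array([0.19, 1.  ]), array([-0.97, -0.21])]
up [[0.6179, 0.2206, 0.135], [0.5557, 0.2145, 0.135], [0.4948, 0.2085, 0.135], [0.433, 0.2021, 0.135]]
low [[0.6252, 0.1424, 0.09], [0.5634, 0.1366, 0.09], [0.5022, 0.1309, 0.09], [0.4411, 0.1249, 0.09]]
```

```bash
cat >> h.py <<'E'
from scipy.spatial.transform import Rotation as Ro
def st():
    s=read_state();R=Ro.from_quat(s["tcp_rot"]).as_matrix();return s,np.array(s["tool_pos"]),R
def go(target,yawdeg=None):
    s,p,R=st();o=R.T@(np.array(target)-p)
    y=np.degrees(np.arctan2(R[1,0],R[0,0]))
    t=None if yawdeg is None else -np.radians((yawdeg-y+180)%360-180)
    print("t",round(float(s["time"]),2),"pos",np.round(p,4),"yaw",y.round(2),"tilt",np.degrees(np.arccos(-R[2,2])).round(2),"off",np.round(o,4),"turn",t,"q",np.round(s["joint_positions"],2),"F",np.round(s["contact_force"],1),"w",round(float(s["width"]),4))
E
python3 -c "
from h import *
go([.37,-.26,.27],60)
go([.55,.06,.30],95.5)"
```

```text
t 0.15 pos [ 0.1904 -0.595   0.2309] yaw 17.75 tilt 0.05 off [ 0.2731 -0.2644 -0.0389] turn -0.7374159525729509 q [ 1.19  0.52 -0.04  1.6   0.02  1.02 -0.11] F [-0.3  0.3 -0.4] w 0.0855
t 0.15 pos [ 0.1904 -0.595   0.2309] yaw 17.75 tilt 0.05 off [ 0.5421 -0.5143 -0.0687] turn -1.357007837030938 q [ 1.19  0.52 -0.04  1.6   0.02  1.02 -0.11] F [-0.3  0.3 -0.4] w 0.0855
```

Emit:
arm_command(plan=[{"offset":[0.024,-0.023,-0.004],"turn":-0.06},{"offset":[0.051,-0.049,-0.008],"turn":-0.14},{"offset":[0.078,-0.075,-0.012],"turn":-0.22},{"offset":[0.105,-0.101,-0.016],"turn":-0.3},{"offset":[0.132,-0.127,-0.02],"turn":-0.37},{"offset":[0.159,-0.153,-0.024],"turn":-0.44},{"offset":[0.186,-0.179,-0.028],"turn":-0.51},{"offset":[0.213,-0.205,-0.032],"turn":-0.58},{"offset":[0.24,-0.231,-0.036],"turn":-0.65},{"offset":[0.267,-0.257,-0.039],"turn":-0.72},{"offset":[0.294,-0.283,-0.043],"turn":-0.8}])

```text
invalid input
```

```bash
python3 -c "
from h import *
go([.55,.06,.30],95.5)"
```

```text
t 0.15 pos [ 0.1904 -0.595   0.2309] yaw 17.75 tilt 0.05 off [ 0.5421 -0.5143 -0.0687] turn -1.357007837030938 q [ 1.19  0.52 -0.04  1.6   0.02  1.02 -0.11] F [-0.3  0.3 -0.4] w 0.0855
```

Emit:
arm_command(plan=[{"offset":[0.024,-0.023,-0.004],"turn":-0.06,"grip":0.06},{"offset":[0.051,-0.049,-0.008],"turn":-0.14,"grip":0.06},{"offset":[0.078,-0.075,-0.012],"turn":-0.22,"grip":0.06},{"offset":[0.105,-0.101,-0.016],"turn":-0.3,"grip":0.06},{"offset":[0.132,-0.127,-0.02],"turn":-0.37,"grip":0.06},{"offset":[0.159,-0.153,-0.024],"turn":-0.44,"grip":0.06},{"offset":[0.186,-0.179,-0.028],"turn":-0.51,"grip":0.06},{"offset":[0.213,-0.205,-0.032],"turn":-0.58,"grip":0.06},{"offset":[0.24,-0.231,-0.036],"turn":-0.65,"grip":0.06},{"offset":[0.267,-0.257,-0.039],"turn":-0.72,"grip":0.06},{"offset":[0.294,-0.283,-0.043],"turn":-0.8,"grip":0.06}], squeeze=20)

```text
time: 1.07
tool_pos: [0.3846, -0.2344, 0.2745]
tcp_rot: [0.849, 0.528, -0.0, 0.0]
contact_force: [1.0, -1.3, -0.5]
width: 0.06
```

```bash
python3 -c "
from h import *
go([.55,.06,.30],95.5)"
```

```text
t 1.07 pos [ 0.3846 -0.2344  0.2745] yaw 63.76 tilt 0.02 off [ 0.3372  0.0182 -0.0256] turn -0.5539244125490115 q [ 0.74  0.21 -0.38  1.97  0.09  0.98 -0.14] F [ 1.  -1.3 -0.5] w 0.06
```

Emit:
arm_command(plan=[{"offset":[0.036,0.002,-0.003],"turn":-0.06,"grip":0.06},{"offset":[0.072,0.004,-0.006],"turn":-0.12,"grip":0.06},{"offset":[0.108,0.006,-0.009],"turn":-0.18,"grip":0.06},{"offset":[0.144,0.008,-0.012],"turn":-0.24,"grip":0.06},{"offset":[0.18,0.01,-0.015],"turn":-0.3,"grip":0.06},{"offset":[0.216,0.012,-0.018],"turn":-0.36,"grip":0.06},{"offset":[0.252,0.014,-0.021],"turn":-0.42,"grip":0.06},{"offset":[0.288,0.016,-0.024],"turn":-0.48,"grip":0.06},{"offset":[0.317,0.017,-0.026],"turn":-0.52,"grip":0.06},{"offset":[0.337,0.018,-0.026],"turn":-0.554,"grip":0.06},{"offset":[0.337,0.018,-0.026],"turn":-0.554,"grip":0.06}])

```text
time: 1.98
tool_pos: [0.5512, 0.062, 0.3]
tcp_rot: [0.671, 0.741, 0.001, -0.001]
contact_force: [-0.1, 1.3, -0.1]
width: 0.0599
```

Run:
```python
from h import *
import json
go([.455,-.133,.12],93.3)
p=camera_params("wrist");json.dump({k:np.array(v).tolist() for k,v in p.items()},open("w1.json","w"))
cv2.imwrite("pics/w1.png",capture("wrist")[:,:,::-1])
```

```text
t 1.98 pos [0.5512 0.062  0.3   ] yaw 95.71 tilt 0.13 off [-0.1849 -0.1152  0.1796] turn 0.042132598434287 q [ 0.24  0.4  -0.62  1.68  0.25  1.15 -0.35] F [-0.1  1.3 -0.1] w 0.0599
```

View pics/w1.png

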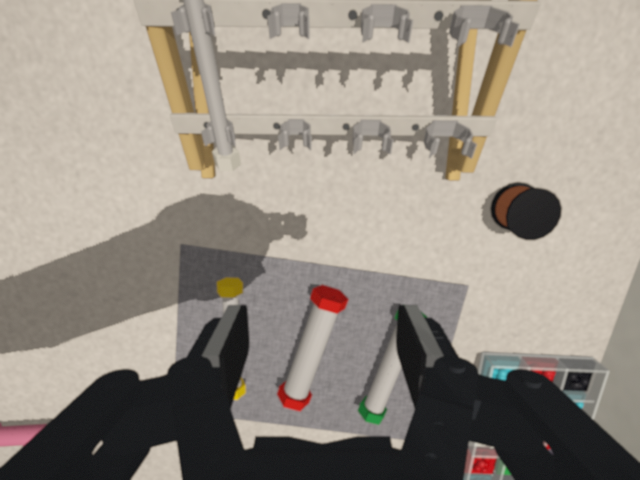

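Emit:
arm_command(plan=[{"offset":[0.036,0.0,-0.006],"turn":0,"grip":0.06},{"offset":[0.072,0.0,-0.012],"turn":0,"grip":0.06},{"offset":[0.1,0.0,-0.02],"turn":0,"grip":0.06},{"offset":[0.1,0.0,-0.02],"turn":0,"grip":0.06},{"offset":[0.1,0.0,-0.02],"turn":0,"grip":0.06}])

```text
time: 2.45
tool_pos: [0.5407, 0.1579, 0.3205]
tcp_rot: [0.673, 0.74, 0.0, 0.0]
contact_force: [-0.4, -1.1, -0.5]
width: 0.0599
```

Run:
```python
from h import *
import json
go([.455,-.133,.12],93.3)
p=camera_params("wrist");json.dump({k:np.array(v).tolist() for k,v in p.items()},open("w2.json","w"))
cv2.imwrite("pics/w2.png",capture("wrist")[:,:,::-1])
a=cv2.imread("pics/w2.png");b=cv2.imread("pics/w1.png")
cv2.imwrite("pics/w1c.png",cv2.resize(b[0:170,130:550],None,fx=1.9,fy=1.9*1.6,interpolation=cv2.INTER_CUBIC))
```

```text
t 2.45 pos [0.5407 0.1579 0.3205] yaw 95.4 tilt 0.02 off [-0.2815 -0.1127  0.2005] turn 0.036656080989700926 q [ 0.08  0.4  -0.65  1.63  0.25  1.2  -0.53] F [-0.4 -1.1 -0.5] w 0.0599
```

View pics/w2.png

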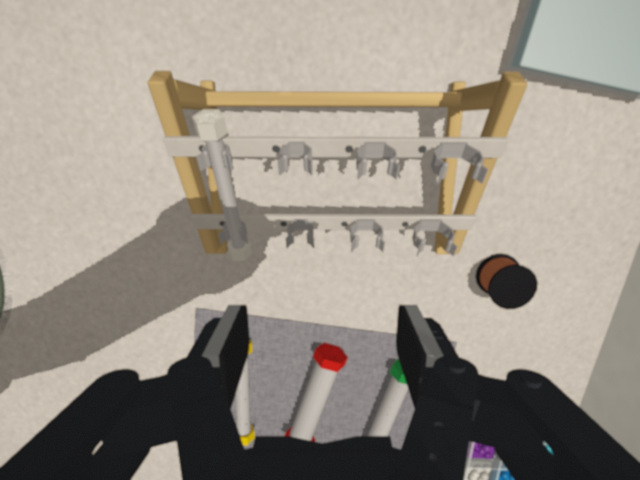

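View pics/w1c.png

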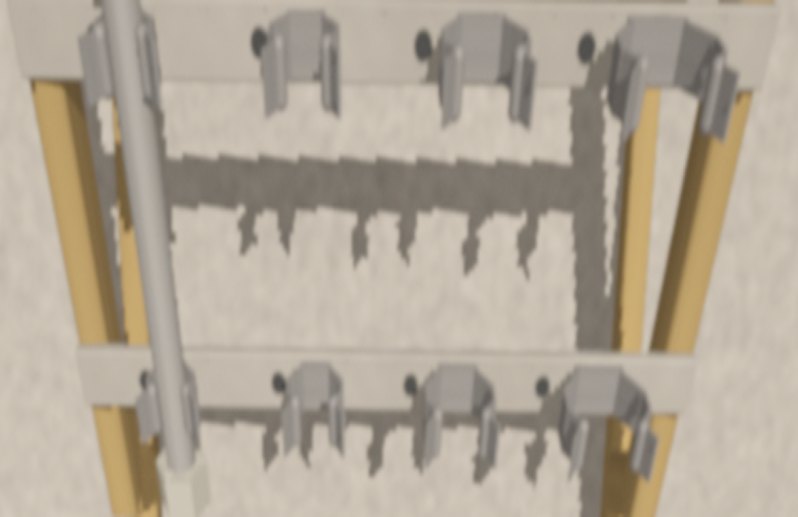

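Run:
```python
import cv2
a=cv2.imread("pics/w2.png")
cv2.imwrite("pics/w2c.png",cv2.resize(a[95:275,180:500],None,fx=2.5,fy=3.2,interpolation=cv2.INTER_CUBIC))
```

```text
(no output)
```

View pics/w2c.png

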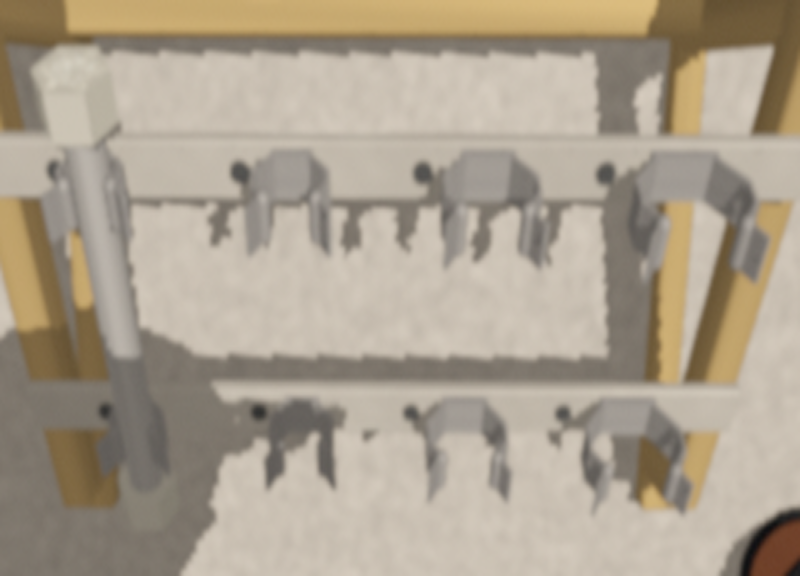

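```bash
cat > fit.py <<'E'
from h import *
import json
from scipy.optimize import least_squares
w1=json.load(open("w1.json"));w2=json.load(open("w2.json"));tp=camera_params("top");sd=camera_params("side")
A=lambda u,v:(u/1.9+130,v/(1.9*1.6)); B=lambda u,v:(u/2.5+180,v/3.2+95); T=lambda u,v:(u/4+105,v/3.4+125)
# (cam,kind,k,side,uv) k:0=14,1=20..
O=[]
for k,u in zip((1,2,3),((301,12),(484,14),(663,18))): O.append((w1,"c",k,1,A(*u)))
for k,u in zip((1,2,3),((315,364),(458,366),(601,369))): O.append((w1,"c",k,-1,A(*u)))
for k,u in zip((1,2,3),((259,42),(424,45),(587,47))): O.append((w1,"s",k,1,A(*u)))
for k,u in zip((0,1,2,3),((147,380),(279,383),(411,385),(543,387))): O.append((w1,"s",k,-1,A(*u)))
for k,u in zip((1,2,3),((290,151),(482,153),(683,154))): O.append((w2,"c",k,1,B(*u)))
for k,u in zip((1,2,3),((301,401),(460,400),(618,400))): O.append((w2,"c",k,-1,B(*u)))
for k,u in zip((0,1,2,3),((55,170),(240,173),(424,174),(606,174))): O.append((w2,"s",k,1,B(*u)))
for k,u in zip((0,1,2,3),((107,411),(259,412),(411,413),(562,413))): O.append((w2,"s",k,-1,B(*u)))
n_w=len(O)
for k,u in zip((3,2,1,0),((150,152),(158,260),(166,368),(175,480))): O.append((tp,"s",k,1,T(*u)))
for k,u in zip((3,2,1,0),((339,159),(348,262),(357,366),(367,472))): O.append((tp,"s",k,-1,T(*u)))
r=[.007,.010,.013,.016]
def frame(yaw,slope):
    c,s=np.cos(yaw),np.sin(yaw);h=np.array([-s,c,0]);up=np.array([0,0,1.])
    x=h*np.cos(slope)+up*np.sin(slope);y=np.array([-c,-s,0]);return np.c_[x,y,np.cross(x,y)]
def res(v,slope=np.radians(30)):
    o=v[:3];F=frame(v[3],slope);c,sx,d=v[4:7];out=[]
    for cam,kd,k,sg,uv in O:
        L=[sg*.045+.007,-.066*(k-1),0] if kd=="c" else [sg*.045+sx,-.066*(k-1)+r[k]+c,-d]
        out+=list(proj(cam,o+F@np.array(L))[0]-uv)
    return np.array(out)
if __name__=="__main__":
    v0=[.515,.166,.11,np.radians(5.5),.006,0,.002]
    f=least_squares(res,v0,loss="soft_l1",f_scale=1)
    rr=f.fun.reshape(-1,2)
    print(np.round(f.x,4),"yaw",np.degrees(f.x[3]).round(2));print(np.round(res(f.x).reshape(-1,2),1).tolist())
    g=least_squares(lambda v:res(v[:7],v[7]),list(v0)+[np.radians(30)],loss="soft_l1");print(np.round(g.x,4),np.degrees(g.x[7]))
    F=frame(f.x[3],np.radians(30))
    for k in range(4):
        p=f.x[:3]+F@np.array([0,-.066*(k-1),r[k]]);print("seat",[14,20,26,32][k],np.round(p,4))
    np.save("rack.npy",f.x)
E
python3 fit.py
```

```text
[ 5.166e-01  1.711e-01  1.064e-01  9.190e-02  7.600e-03 -4.000e-04
  2.300e-03] yaw 5.26
[[1.6, -0.3], [-1.3, 0.0], [-2.3, -0.4], [-0.1, 0.0], [-0.5, 0.1], [-0.9, -0.2], [0.2, 0.2], [0.2, 0.1], [1.2, 0.3], [-0.9, 0.1], [-0.3, -0.2], [0.3, -0.3], [0.8, -0.3], [-0.4, 0.5], [1.9, 0.1], [0.6, 0.1], [-0.4, -0.4], [1.4, 0.2], [3.6, 0.4], [-0.4, 0.2], [-0.5, -0.5], [-0.2, -0.6], [0.9, -0.3], [-0.9, -0.2], [-0.4, -0.3], [0.2, -0.4], [1.1, -0.2], [1.5, -0.2], [1.3, -0.2], [1.2, 0.5], [0.9, 0.7], [0.8, -0.2], [0.8, 0.0], [0.8, 0.6], [0.6, 1.2]]
[ 5.166e-01  1.711e-01  1.064e-01  9.180e-02  7.600e-03 -4.000e-04
  2.300e-03  5.227e-01] 29.949246360897124
seat 14 [0.4512 0.1615 0.1125]
seat 20 [0.5171 0.1661 0.1151]
seat 26 [0.583  0.1707 0.1177]
seat 32 [0.6488 0.1752 0.1203]
```

Emit:
arm_command(plan=[{"offset":[-0.03,-0.012,0.0],"turn":0.01,"grip":0.055},{"offset":[-0.065,-0.026,0.005],"turn":0.02,"grip":0.055},{"offset":[-0.1,-0.04,0.015],"turn":0.03,"grip":0.055},{"offset":[-0.135,-0.054,0.03],"turn":0.037,"grip":0.055},{"offset":[-0.168,-0.067,0.05],"turn":0.037,"grip":0.055},{"offset":[-0.2,-0.08,0.075],"turn":0.037,"grip":0.055},{"offset":[-0.228,-0.091,0.102],"turn":0.037,"grip":0.055},{"offset":[-0.252,-0.101,0.13],"turn":0.037,"grip":0.055},{"offset":[-0.27,-0.108,0.16],"turn":0.037,"grip":0.055},{"offset":[-0.2815,-0.1127,0.185],"turn":0.037,"grip":0.055},{"offset":[-0.2815,-0.1127,0.2],"turn":0.037,"grip":0.055},{"offset":[-0.2815,-0.1127,0.2],"turn":0.037,"grip":0.055}])

```text
time: 3.5
tool_pos: [0.4523, -0.1353, 0.1176]
tcp_rot: [0.688, 0.725, -0.001, -0.002]
contact_force: [-1.1, -0.2, -0.7]
width: 0.0551
```

Run:
```python
from h import *
go([.455,-.1333,.006],93.3)
cv2.imwrite("pics/w3.png",capture("wrist")[:,:,::-1])
```

```text
t 3.5 pos [ 0.4523 -0.1353  0.1176] yaw 92.99 tilt 0.28 off [0.0018 0.0033 0.1116] turn -0.005422314166287581 q [ 0.53  0.49 -0.47  2.07  0.36  0.66 -0.13] F [-1.1 -0.2 -0.7] w 0.0551
```

View pics/w3.png

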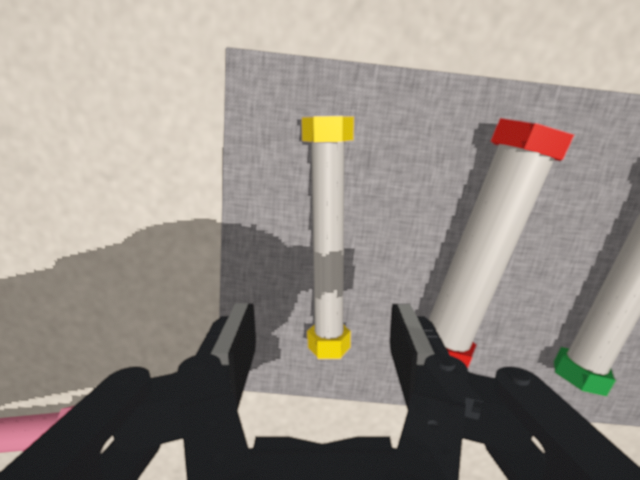

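Emit:
arm_command(plan=[{"offset":[0.0,0.0,0.03],"turn":0,"grip":0.055},{"offset":[0.0,0.001,0.06],"turn":0,"grip":0.055},{"offset":[0.0,0.001,0.08],"turn":0,"grip":0.055},{"offset":[0.0,0.001,0.095],"turn":0,"grip":0.055},{"offset":[0.0,0.001,0.102],"turn":0,"grip":0.055},{"offset":[0.0,0.001,0.102],"turn":0,"grip":0.055},{"offset":[0.0,0.001,0.102],"turn":0,"grip":0.055}])

```text
time: 4.13
tool_pos: [0.4565, -0.1336, 0.0193]
tcp_rot: [0.687, 0.727, 0.0, 0.0]
contact_force: [-0.3, -0.6, 0.5]
width: 0.0553
```

Run:
```python
from h import *
go([.455,-.1333,.006],93.3)
```

```text
t 4.13 pos [ 0.4565 -0.1336  0.0193] yaw 93.2 tilt 0.06 off [ 0.0004 -0.0015  0.0133] turn -0.0017338204550590237 q [ 0.42  0.67 -0.34  2.11  0.51  0.44 -0.27] F [-0.3 -0.6  0.5] w 0.0553
```

Emit:
arm_command(plan=[{"offset":[0.0,0.0,0.006],"turn":0,"grip":0.05},{"offset":[0.0,0.0,0.012],"turn":0,"grip":0.045},{"offset":[0.0,0.0,0.012],"turn":0,"grip":0.035},{"offset":[0.0,0.0,0.012],"turn":0,"grip":0.015},{"offset":[0.0,0.0,0.012],"turn":0,"grip":0.015},{"offset":[0.0,0.0,0.012],"turn":0,"grip":0.015},{"offset":[0.0,0.0,0.012],"turn":0,"grip":0.015},{"offset":[0.0,0.0,0.012],"turn":0,"grip":0.015}], squeeze=25)

```text
time: 4.8
tool_pos: [0.456, -0.1334, 0.0064]
tcp_rot: [0.687, 0.727, 0.0, 0.0]
contact_force: [-0.9, 0.6, 2.7]
width: 0.0192
```

Run:
```python
from h import *
go([.455,-.1333,.25],95.3)
```

```text
t 4.8 pos [ 0.456  -0.1334  0.0064] yaw 93.21 tilt 0.01 off [ 2.000e-04 -9.000e-04 -2.436e-01] turn -0.03655062419188792 q [ 0.4   0.69 -0.32  2.11  0.53  0.41 -0.28] F [-0.9  0.6  2.7] w 0.0192
```

Emit:
arm_command(plan=[{"offset":[0.0,0.0,-0.02],"turn":0,"grip":0.015},{"offset":[0.0,0.0,-0.05],"turn":0,"grip":0.015},{"offset":[0.005,0.002,-0.085],"turn":-0.01,"grip":0.015},{"offset":[0.02,0.006,-0.12],"turn":-0.02,"grip":0.015},{"offset":[0.045,0.013,-0.15],"turn":-0.03,"grip":0.015},{"offset":[0.075,0.02,-0.175],"turn":-0.036,"grip":0.015},{"offset":[0.108,0.03,-0.195],"turn":-0.036,"grip":0.015},{"offset":[0.143,0.04,-0.205],"turn":-0.036,"grip":0.015},{"offset":[0.175,0.05,-0.205],"turn":-0.036,"grip":0.015},{"offset":[0.195,0.056,-0.205],"turn":-0.036,"grip":0.015},{"offset":[0.2,0.06,-0.205],"turn":-0.036,"grip":0.015},{"offset":[0.2,0.06,-0.205],"turn":-0.036,"grip":0.015}])

```text
time: 5.8
tool_pos: [0.5049, 0.0711, 0.2112]
tcp_rot: [0.673, 0.74, 0.0, -0.0]
contact_force: [-0.3, -0.3, -1.7]
width: 0.0188
```

Run:
```python
from h import *
go([.519,.148,.175],95.3)
cv2.imwrite("pics/w4.png",capture("wrist")[:,:,::-1])
```

```text
t 5.8 pos [0.5049 0.0711 0.2112] yaw 95.41 tilt 0.03 off [0.0752 0.0213 0.0363] turn 0.001972402914232048 q [ 0.2   0.42 -0.59  1.9   0.29  0.91 -0.44] F [-0.3 -0.3 -1.7] w 0.0188
```

View pics/w4.png

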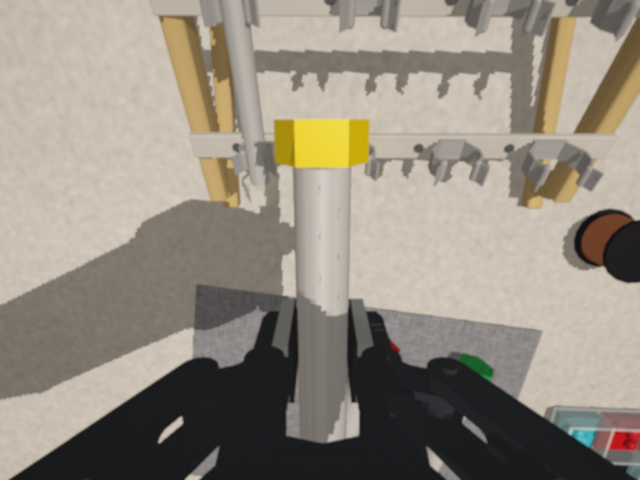

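Emit:
arm_command(plan=[{"offset":[0.025,0.008,0.0],"turn":0.002,"grip":0.015},{"offset":[0.05,0.016,0.005],"turn":0.002,"grip":0.015},{"offset":[0.068,0.021,0.012],"turn":0.002,"grip":0.015},{"offset":[0.075,0.021,0.02],"turn":0.002,"grip":0.015},{"offset":[0.075,0.021,0.025],"turn":0.002,"grip":0.015},{"offset":[0.075,0.021,0.025],"turn":0.002,"grip":0.015},{"offset":[0.075,0.021,0.025],"turn":0.002,"grip":0.015}])

```text
time: 6.43
tool_pos: [0.5186, 0.1443, 0.1861]
tcp_rot: [0.675, 0.738, -0.001, 0.0]
contact_force: [0.2, -0.3, -1.1]
width: 0.0189
```

```bash
cat > look.py <<'E'
from h import *
import sys
n=sys.argv[1]
s=capture("side")
h=cv2.resize(s[240:410,150:350],None,fx=2,fy=2,interpolation=cv2.INTER_CUBIC)
t=capture("top");tt=cv2.resize(t[125:300,105:305],None,fx=2,fy=2,interpolation=cv2.INTER_CUBIC)
H=max(h.shape[0],tt.shape[0]);c=np.zeros((H,800,3),np.uint8);c[:h.shape[0],:400]=h;c[:tt.shape[0],400:]=tt
cv2.imwrite(f"pics/{n}.png",c[:,:,::-1])
E
python3 look.py l1
python3 - <<'E'
from h import *
go([.519,.148,.175],95.3)
E
```

```text
t 6.53 pos [0.5189 0.1448 0.1866] yaw 95.05 tilt 0.03 off [0.0032 0.0004 0.0116] turn -0.004358641230601834 q [ 0.04  0.49 -0.58  1.85  0.34  0.9  -0.61] F [-0.4 -0.1 -1.7] w 0.0188
```

View pics/l1.png

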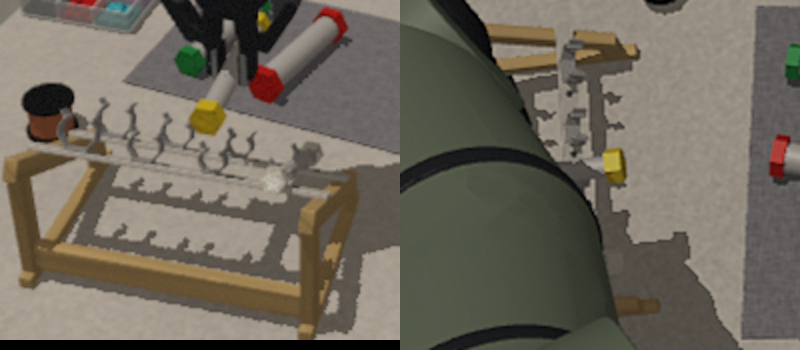

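Run:
```python
from h import *
p=camera_params("side");h=np.array([-.092,.996,0]);c=np.array([.5189,.1448,.1972])
print(proj(p,[c+h*.08,c+h*.073]))
```

```text
[[250.91088081 301.28677461]
 [252.20881089 298.87975494]]
```

Emit:
arm_command(plan=[{"offset":[0.001,0.0,0.012],"turn":-0.003,"grip":0.015},{"offset":[0.003,0.0,0.024],"turn":-0.003,"grip":0.015},{"offset":[0.003,0.0,0.032],"turn":-0.003,"grip":0.015},{"offset":[0.003,0.0,0.034],"turn":-0.003,"grip":0.015},{"offset":[0.003,0.0,0.034],"turn":-0.003,"grip":0.015}], squeeze=20)

```text
time: 6.95
tool_pos: [0.5179, 0.1491, 0.1512]
tcp_rot: [0.673, 0.739, -0.001, -0.001]
contact_force: [0.9, 0.5, -1.6]
width: 0.0196
```

Emit:
arm_command(plan=[{"offset":[0.0005,0.0,0.003],"turn":0,"grip":0.015},{"offset":[0.001,0.0,0.006],"turn":0,"grip":0.015},{"offset":[0.0015,0.0,0.009],"turn":0,"grip":0.015},{"offset":[0.0015,0.0,0.009],"turn":0,"grip":0.015}])

```text
time: 7.28
tool_pos: [0.5184, 0.151, 0.1431]
tcp_rot: [0.673, 0.739, 0.0, -0.0]
contact_force: [0.5, 0.4, 0.2]
width: 0.019
```

```bash
python3 look.py l2
python3 - <<'E'
from h import *
go([.519,.148,.175],95.3)
E
```

```text
t 7.38 pos [0.5185 0.1509 0.1435] yaw 95.33 tilt 0.03 off [-0.0029  0.0003 -0.0316] turn 0.00048427872895052905 q [ 0.01  0.55 -0.55  1.89  0.39  0.81 -0.65] F [2.1 0.9 0.6] w 0.019
```

View pics/l2.png

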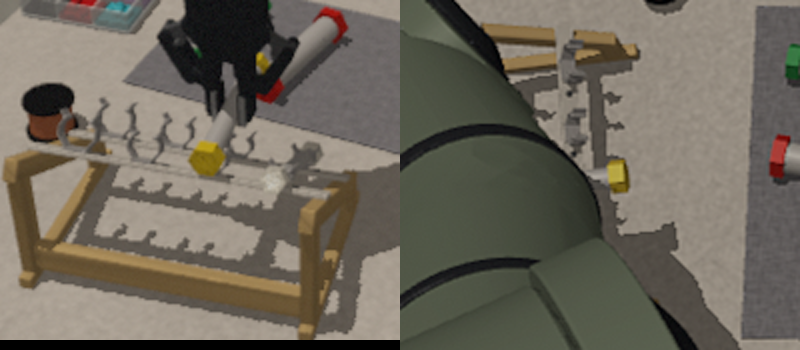

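Emit:
arm_command(plan=[{"offset":[0.0005,0.0,0.003],"turn":0,"grip":0.015},{"offset":[0.001,0.0,0.006],"turn":0,"grip":0.015},{"offset":[0.0015,0.0,0.008],"turn":0,"grip":0.015},{"offset":[0.0015,0.0,0.008],"turn":0,"grip":0.015}])

```text
time: 7.72
tool_pos: [0.5181, 0.1522, 0.1349]
tcp_rot: [0.673, 0.739, -0.0, -0.0]
contact_force: [2.3, -0.5, 0.6]
width: 0.0188
```

Run:
```python
from h import *
go([.519,.148,.175],95.3)
s=capture("side");cv2.imwrite("pics/l3.png",cv2.resize(s[240:350,180:350],None,fx=4,fy=4,interpolation=cv2.INTER_CUBIC)[:,:,::-1])
w=capture("wrist");cv2.imwrite("pics/l3w.png",w[:,:,::-1])
```

```text
t 7.72 pos [0.5181 0.1522 0.1349] yaw 95.33 tilt 0.02 off [-0.0043  0.0005 -0.0401] turn 0.0004478780146452247 q [ 0.    0.56 -0.54  1.89  0.4   0.8  -0.66] F [ 2.3 -0.5  0.6] w 0.0188
```

View pics/l3.png

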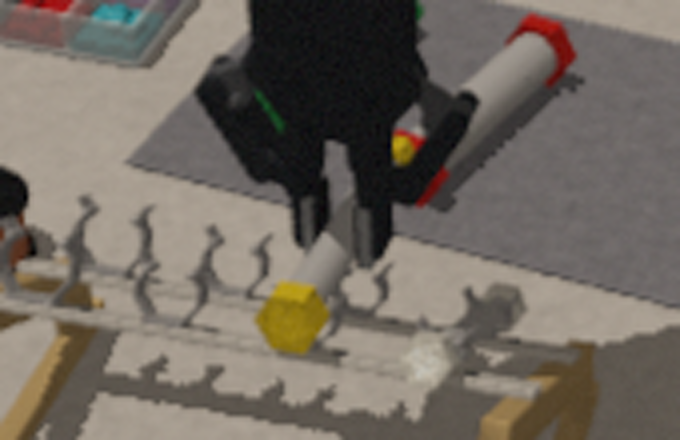

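View pics/l3w.png

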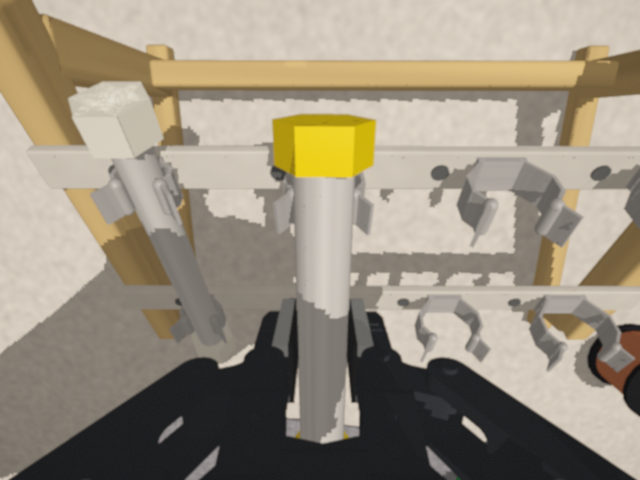

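Run:
```python
from h import *
p=camera_params("side");c=np.array([.5181,.1522,.1455])
for a in (0,5,10,15,20,30):
    a=np.radians(a);h=np.array([-.092*np.cos(a),.996*np.cos(a),np.sin(a)])
    print(np.degrees(a),proj(p,[c+h*.08,c+h*.073,c-h*.073]).round(1).tolist())
```

```text
0.0 [[251.0, 326.5], [252.3, 324.0], [276.0, 277.5]]
5.0 [[250.9, 323.4], [252.2, 321.2], [276.1, 280.1]]
10.0 [[250.9, 320.1], [252.2, 318.2], [276.0, 282.9]]
14.999999999999998 [[251.0, 316.6], [252.3, 315.0], [275.9, 285.8]]
20.0 [[251.2, 313.0], [252.4, 311.7], [275.7, 288.7]]
29.999999999999996 [[251.9, 305.4], [253.1, 304.8], [275.1, 294.8]]
```

Emit:
arm_command(plan=[{"offset":[0.0005,0.0,0.003],"turn":0,"grip":0.015},{"offset":[0.0015,0.0,0.006],"turn":0,"grip":0.015},{"offset":[0.0025,0.0,0.008],"turn":0,"grip":0.015},{"offset":[0.0025,0.0,0.008],"turn":0,"grip":0.015}])

```text
time: 8.15
tool_pos: [0.5177, 0.1549, 0.1268]
tcp_rot: [0.673, 0.739, -0.0, -0.0]
contact_force: [2.5, -1.6, 0.3]
width: 0.0187
```

Emit:
arm_command(plan=[{"offset":[0.001,0.0,0.003],"turn":0,"grip":0.015},{"offset":[0.002,0.0,0.006],"turn":0,"grip":0.015},{"offset":[0.003,0.0,0.008],"turn":0,"grip":0.015},{"offset":[0.003,0.0,0.008],"turn":0,"grip":0.015}])

```text
time: 8.48
tool_pos: [0.5175, 0.1579, 0.1189]
tcp_rot: [0.673, 0.739, -0.0, -0.0]
contact_force: [2.6, -1.4, 0.9]
width: 0.0188
```

Run:
```python
from h import *
go([.519,.148,.175],95.3)
s=capture("side");cv2.imwrite("pics/l4.png",cv2.resize(s[240:350,180:350],None,fx=4,fy=4,interpolation=cv2.INTER_CUBIC)[:,:,::-1])
_,pp,_=st()
p=camera_params("side");c=pp+[0,0,.0106]
for a in (0,5,10,15,20,25,30):
    a=np.radians(a);h=np.array([-.092*np.cos(a),.996*np.cos(a),np.sin(a)])
    print(np.degrees(a),proj(p,[c+h*.08,c+h*.073,c-h*.073]).round(1).tolist())
```

```text
t 8.48 pos [0.5175 0.1579 0.1189] yaw 95.34 tilt 0.02 off [-0.01    0.0006 -0.0561] turn 0.0006531131044271751 q [-0.02  0.59 -0.53  1.9   0.42  0.77 -0.69] F [ 2.6 -1.4  0.9] w 0.0188
0.0 [[250.5, 335.2], [251.8, 332.7], [275.4, 285.5]]
5.0 [[250.4, 332.2], [251.6, 329.9], [275.5, 288.1]]
10.0 [[250.3, 328.9], [251.6, 327.0], [275.4, 290.8]]
14.999999999999998 [[250.4, 325.5], [251.7, 323.8], [275.3, 293.7]]
20.0 [[250.6, 321.9], [251.9, 320.6], [275.1, 296.6]]
25.0 [[250.9, 318.1], [252.2, 317.2], [274.9, 299.6]]
29.999999999999996 [[251.3, 314.3], [252.5, 313.7], [274.5, 302.7]]
```

View pics/l4.png

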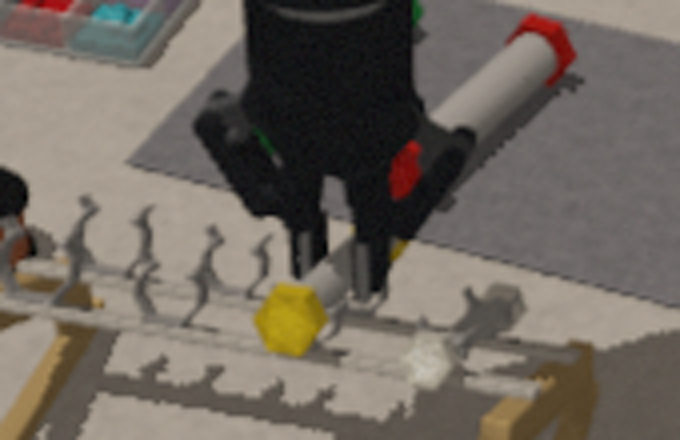

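Emit:
arm_command(plan=[{"offset":[0.0015,0.0005,0.0026],"turn":0,"grip":0.015},{"offset":[0.003,0.001,0.0052],"turn":0,"grip":0.015},{"offset":[0.0045,0.001,0.0078],"turn":0,"grip":0.015},{"offset":[0.0045,0.001,0.0078],"turn":0,"grip":0.015}], squeeze=30)

```text
time: 8.87
tool_pos: [0.5181, 0.1622, 0.111]
tcp_rot: [0.673, 0.739, -0.0, 0.0]
contact_force: [2.2, -3.6, 2.9]
width: 0.0188
```

```bash
cat > pit.py <<'E'
from h import *
import sys
go([.519,.148,.175],95.3)
s=capture("side");cv2.imwrite(f"pics/{sys.argv[1]}.png",cv2.resize(s[240:350,180:350],None,fx=4,fy=4,interpolation=cv2.INTER_CUBIC)[:,:,::-1])
_,pp,_=st()
p=camera_params("side");c=pp+[0,0,float(sys.argv[2])]
for a in (0,10,15,20,25,30):
    a=np.radians(a);h=np.array([-.092*np.cos(a),.996*np.cos(a),np.sin(a)])
    print(np.degrees(a).round(),((proj(p,[c+h*.08,c-h*.073])-[180,240])*4-[0,6]).round(0).tolist())
E
python3 pit.py l5 .0106
```

```text
t 8.87 pos [0.5181 0.1622 0.111 ] yaw 95.33 tilt 0.04 off [-0.0142 -0.0004 -0.064 ] turn 0.0004744525376998252 q [-0.03  0.6  -0.52  1.9   0.43  0.75 -0.71] F [ 2.2 -3.6  2.9] w 0.0188
0.0 [[278.0, 394.0], [378.0, 193.0]]
10.0 [[277.0, 369.0], [378.0, 214.0]]
15.0 [[277.0, 355.0], [377.0, 226.0]]
20.0 [[278.0, 341.0], [377.0, 237.0]]
25.0 [[279.0, 326.0], [375.0, 249.0]]
30.0 [[281.0, 310.0], [374.0, 262.0]]
```

View pics/l5.png

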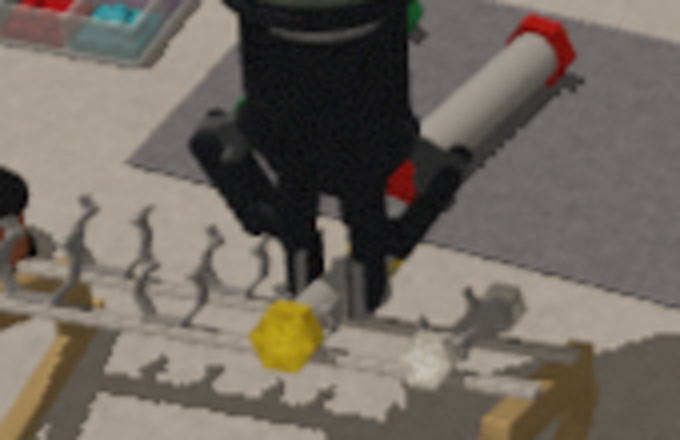

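Emit:
arm_command(plan=[{"offset":[0.001,0.0,0.002],"turn":0,"grip":0.015},{"offset":[0.002,0.0,0.004],"turn":0,"grip":0.015},{"offset":[0.003,0.0,0.006],"turn":0,"grip":0.015},{"offset":[0.004,0.0,0.007],"turn":0,"grip":0.015},{"offset":[0.004,0.0,0.007],"turn":0,"grip":0.015}], squeeze=40)

```text
time: 9.33
tool_pos: [0.5177, 0.1654, 0.1041]
tcp_rot: [0.674, 0.739, -0.001, 0.0]
contact_force: [2.1, -6.5, -3.6]
width: 0.0186
```

```bash
python3 pit.py l6 .0106
```

```text
t 9.33 pos [0.5177 0.1654 0.1041] yaw 95.29 tilt 0.07 off [-0.0175 -0.0004 -0.0708] turn -0.00017166556931794803 q [-0.04  0.61 -0.52  1.9   0.44  0.74 -0.72] F [ 2.1 -6.5 -3.6] w 0.0186
0.0 [[276.0, 410.0], [376.0, 208.0]]
10.0 [[275.0, 386.0], [376.0, 229.0]]
15.0 [[276.0, 372.0], [376.0, 241.0]]
20.0 [[277.0, 357.0], [375.0, 252.0]]
25.0 [[278.0, 343.0], [374.0, 264.0]]
30.0 [[279.0, 327.0], [373.0, 276.0]]
```

View pics/l6.png

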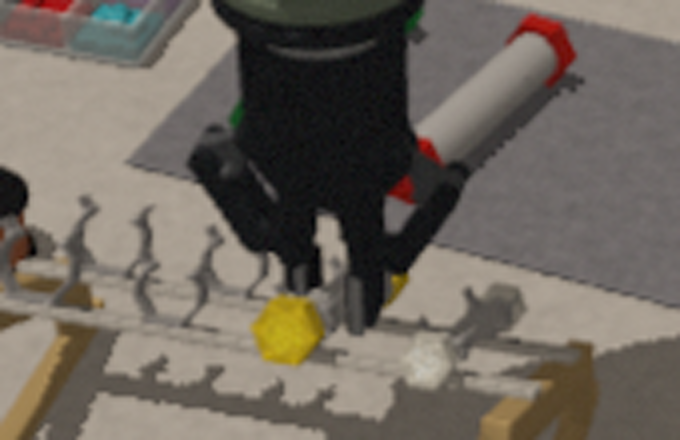

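Emit:
arm_command(plan=[{"offset":[0.0005,0.0,0.0015],"turn":0,"grip":0.015},{"offset":[0.001,0.0,0.003],"turn":0,"grip":0.015},{"offset":[0.001,0.0,0.004],"turn":0,"grip":0.015},{"offset":[0.001,0.0,0.004],"turn":0,"grip":0.015}], squeeze=60)

```text
time: 9.72
tool_pos: [0.5184, 0.1661, 0.1024]
tcp_rot: [0.674, 0.739, -0.0, 0.001]
contact_force: [-10.1, -16.2, 45.8]
width: 0.0178
```

```bash
python3 pit.py l7 .0106
```

```text
t 9.72 pos [0.5184 0.1661 0.1024] yaw 95.27 tilt 0.17 off [-0.0183 -0.0009 -0.0725] turn -0.00048118779315104305 q [-0.05  0.62 -0.51  1.9   0.44  0.74 -0.72] F [-10.1 -16.2  45.8] w 0.0178
0.0 [[275.0, 414.0], [375.0, 211.0]]
10.0 [[274.0, 389.0], [375.0, 232.0]]
15.0 [[274.0, 375.0], [374.0, 244.0]]
20.0 [[275.0, 361.0], [374.0, 255.0]]
25.0 [[276.0, 346.0], [373.0, 267.0]]
30.0 [[278.0, 331.0], [371.0, 280.0]]
```

View pics/l7.png

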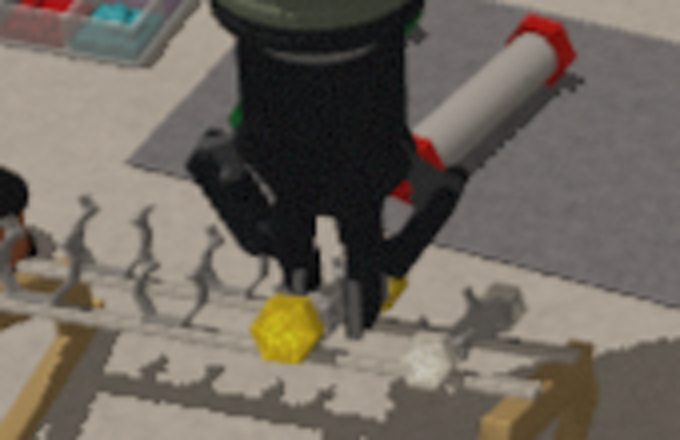

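Emit:
arm_command(plan=[{"offset":[-0.001,0.0,-0.003],"turn":0,"grip":0.015},{"offset":[-0.001,0.0,-0.003],"turn":0,"grip":0.028},{"offset":[-0.001,0.0,-0.003],"turn":0,"grip":0.036},{"offset":[-0.001,0.0,-0.003],"turn":0,"grip":0.036},{"offset":[-0.002,0.0,-0.01],"turn":0,"grip":0.036},{"offset":[-0.004,0.0,-0.025],"turn":0,"grip":0.036},{"offset":[-0.007,0.0,-0.05],"turn":0,"grip":0.036},{"offset":[-0.015,0.0,-0.08],"turn":0,"grip":0.04},{"offset":[-0.04,0.0,-0.11],"turn":0,"grip":0.05},{"offset":[-0.07,0.0,-0.125],"turn":0,"grip":0.05},{"offset":[-0.07,0.0,-0.125],"turn":0,"grip":0.05}], squeeze=20)

```text
time: 10.68
tool_pos: [0.5261, 0.0926, 0.2288]
tcp_rot: [0.675, 0.737, 0.001, 0.002]
contact_force: [0.4, -1.0, -0.9]
width: 0.05
```

Run:
```python
from h import *
import json
go([.583,-.1476,.12],78.9)
p=camera_params("wrist");json.dump({k:np.array(v).tolist() for k,v in p.items()},open("w5.json","w"))
cv2.imwrite("pics/w5.png",capture("wrist")[:,:,::-1])
s=capture("side");cv2.imwrite("pics/l8.png",cv2.resize(s[240:350,180:350],None,fx=4,fy=4,interpolation=cv2.INTER_CUBIC)[:,:,::-1])
v=np.load("rack.npy");from fit import frame
F=frame(v[3],np.radians(30))
for k,r in ((0,.007),(1,.010)):
    c=v[:3]+F@np.array([0,-.066*(k-1),r])
    for q,cam,o,sc in (("w",p,[0,0],1),("side",camera_params("side"),[180,240],4)):
        print(k,q,((proj(cam,[c+F[:,0]*.08,c+F[:,0]*.066,c,c-F[:,0]*.066,c-F[:,0]*.08])-o)*sc).round(0).tolist())
```

```text
t 10.68 pos [0.5261 0.0926 0.2288] yaw 95.02 tilt 0.27 off [-0.244   0.0352  0.1095] turn 0.2813720495283679 q [ 0.16  0.43 -0.59  1.82  0.29  0.97 -0.47] F [ 0.4 -1.  -0.9] w 0.05
0 w [[181.0, -23.0], [189.0, 9.0], [215.0, 125.0], [233.0, 202.0], [236.0, 215.0]]
0 side [[422.0, 365.0], [430.0, 359.0], [465.0, 334.0], [495.0, 312.0], [501.0, 307.0]]
1 w [[317.0, -22.0], [317.0, 11.0], [318.0, 127.0], [319.0, 204.0], [319.0, 217.0]]
1 side [[280.0, 334.0], [290.0, 329.0], [332.0, 306.0], [370.0, 285.0], [377.0, 281.0]]
```

View pics/w5.png

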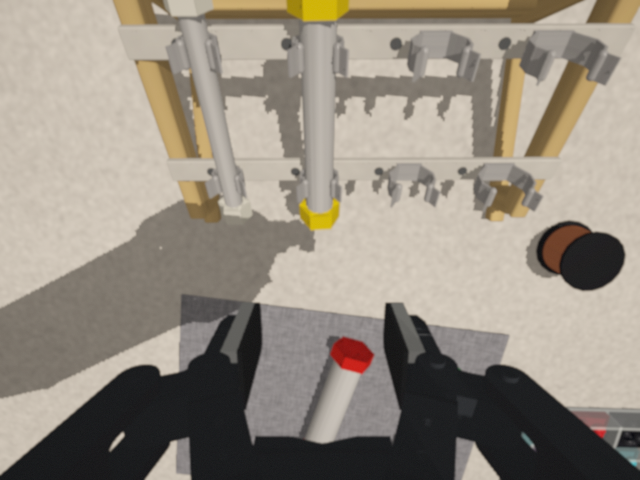

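View pics/l8.png

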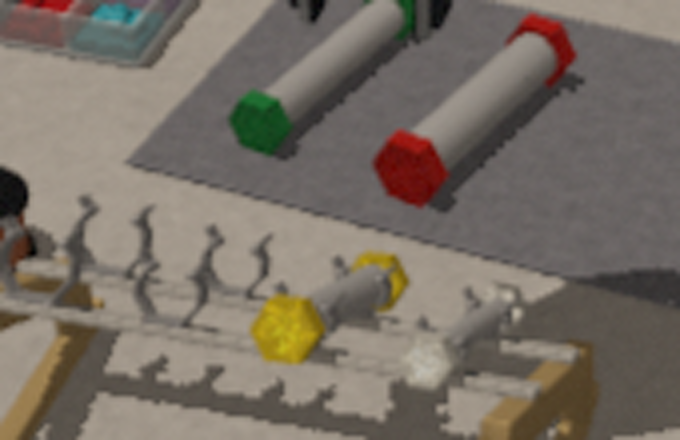

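```bash
python3 -c "
from h import *
go([.6604,-.1476,.06],78.9)"
```

```text
t 10.78 pos [0.5246 0.0965 0.2263] yaw 95.2 tilt 0.07 off [-0.2554  0.113   0.1665] turn 0.2844415683170202 q [ 0.15  0.43 -0.6   1.83  0.29  0.97 -0.47] F [0.5 0.1 0. ] w 0.0498
```

Emit:
arm_command(plan=[{"offset":[-0.025,0.011,0.0],"turn":0.03,"grip":0.055},{"offset":[-0.06,0.026,0.0],"turn":0.06,"grip":0.055},{"offset":[-0.095,0.042,0.005],"turn":0.1,"grip":0.055},{"offset":[-0.13,0.058,0.015],"turn":0.14,"grip":0.055},{"offset":[-0.163,0.072,0.03],"turn":0.18,"grip":0.055},{"offset":[-0.193,0.085,0.053],"turn":0.22,"grip":0.055},{"offset":[-0.22,0.097,0.08],"turn":0.25,"grip":0.055},{"offset":[-0.24,0.106,0.108],"turn":0.275,"grip":0.055},{"offset":[-0.252,0.112,0.135],"turn":0.284,"grip":0.055},{"offset":[-0.2554,0.113,0.155],"turn":0.284,"grip":0.055},{"offset":[-0.2554,0.113,0.155],"turn":0.284,"grip":0.055},{"offset":[-0.2554,0.113,0.155],"turn":0.284,"grip":0.055}])

```text
time: 11.78
tool_pos: [0.6599, -0.1446, 0.0695]
tcp_rot: [0.771, 0.637, -0.0, -0.001]
contact_force: [0.0, -0.1, 0.9]
width: 0.0547
```

Run:
```python
from h import *
go([.6604,-.1476,.007],78.9)
cv2.imwrite("pics/w6.png",capture("wrist")[:,:,::-1])
```

```text
t 11.78 pos [ 0.6599 -0.1446  0.0695] yaw 79.13 tilt 0.16 off [-0.0029  0.0013  0.0625] turn 0.003993564084125679 q [ 0.37  0.81 -0.4   1.55  0.38  0.86 -0.35] F [ 0.  -0.1  0.9] w 0.0547
```

View pics/w6.png

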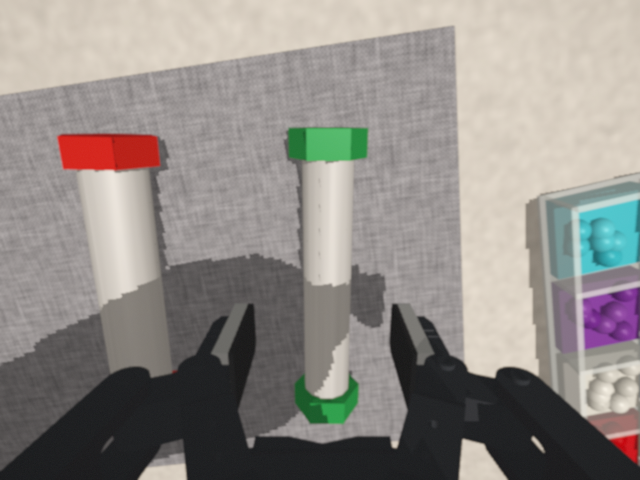

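Emit:
arm_command(plan=[{"offset":[-0.001,0.001,0.02],"turn":0.004,"grip":0.055},{"offset":[-0.002,0.001,0.038],"turn":0.004,"grip":0.055},{"offset":[-0.003,0.001,0.052],"turn":0.004,"grip":0.052},{"offset":[-0.003,0.001,0.059],"turn":0.004,"grip":0.05},{"offset":[-0.003,0.001,0.062],"turn":0.004,"grip":0.045},{"offset":[-0.003,0.001,0.062],"turn":0.004,"grip":0.038},{"offset":[-0.003,0.001,0.062],"turn":0.004,"grip":0.02},{"offset":[-0.003,0.001,0.062],"turn":0.004,"grip":0.02},{"offset":[-0.003,0.001,0.062],"turn":0.004,"grip":0.02},{"offset":[-0.003,0.001,0.062],"turn":0.004,"grip":0.02},{"offset":[-0.003,0.001,0.062],"turn":0.004,"grip":0.02}], squeeze=25)

```text
time: 12.75
tool_pos: [0.6614, -0.1493, 0.0096]
tcp_rot: [0.773, 0.635, 0.0, 0.0]
contact_force: [-1.9, 1.5, 7.4]
width: 0.0252
```

Run:
```python
from h import *
go([.5845,.05,.22],95.3)
go([.5845,.149,.187],95.3)
```

```text
t 12.75 pos [ 0.6614 -0.1493  0.0096] yaw 78.83 tilt 0.07 off [ 0.1806 -0.1138 -0.2105] turn -0.2875176351581762 q [ 0.36  0.89 -0.37  1.56  0.41  0.76 -0.38] F [-1.9  1.5  7.4] w 0.0252
t 12.75 pos [ 0.6614 -0.1493  0.0096] yaw 78.83 tilt 0.07 off [ 0.2777 -0.133  -0.1775] turn -0.2875176351581762 q [ 0.36  0.89 -0.37  1.56  0.41  0.76 -0.38] F [-1.9  1.5  7.4] w 0.0252
```

Emit:
arm_command(plan=[{"offset":[0.0,0.0,-0.02],"turn":0,"grip":0.02},{"offset":[0.0,0.0,-0.05],"turn":-0.02,"grip":0.02},{"offset":[0.006,-0.004,-0.085],"turn":-0.06,"grip":0.02},{"offset":[0.02,-0.014,-0.12],"turn":-0.1,"grip":0.02},{"offset":[0.04,-0.027,-0.15],"turn":-0.14,"grip":0.02},{"offset":[0.067,-0.044,-0.175],"turn":-0.18,"grip":0.02},{"offset":[0.095,-0.062,-0.195],"turn":-0.21,"grip":0.02},{"offset":[0.125,-0.08,-0.207],"turn":-0.24,"grip":0.02},{"offset":[0.153,-0.097,-0.21],"turn":-0.27,"grip":0.02},{"offset":[0.172,-0.108,-0.21],"turn":-0.288,"grip":0.02},{"offset":[0.181,-0.114,-0.21],"turn":-0.288,"grip":0.02},{"offset":[0.181,-0.114,-0.21],"turn":-0.288,"grip":0.02}])

```text
time: 13.75
tool_pos: [0.5833, 0.0527, 0.219]
tcp_rot: [0.672, 0.74, 0.0, -0.0]
contact_force: [0.7, -0.2, -3.1]
width: 0.0251
```

Run:
```python
from h import *
go([.5849,.1498,.187],95.26)
```

```text
t 13.75 pos [0.5833 0.0527 0.219 ] yaw 95.49 tilt 0.04 off [0.0965 0.0108 0.0321] turn 0.004059229808199997 q [ 0.21  0.52 -0.57  1.7   0.32  1.01 -0.38] F [ 0.7 -0.2 -3.1] w 0.0251
```

Emit:
arm_command(plan=[{"offset":[0.025,0.003,0.0],"turn":0.004,"grip":0.02},{"offset":[0.055,0.007,0.003],"turn":0.004,"grip":0.02},{"offset":[0.08,0.01,0.01],"turn":0.004,"grip":0.02},{"offset":[0.093,0.0108,0.018],"turn":0.004,"grip":0.02},{"offset":[0.0965,0.0108,0.025],"turn":0.004,"grip":0.02},{"offset":[0.0965,0.0108,0.032],"turn":0.004,"grip":0.02},{"offset":[0.0965,0.0108,0.032],"turn":0.004,"grip":0.02},{"offset":[0.0965,0.0108,0.032],"turn":0.004,"grip":0.02}])

```text
time: 14.42
tool_pos: [0.5861, 0.1455, 0.1861]
tcp_rot: [0.676, 0.737, -0.001, 0.0]
contact_force: [0.0, 0.5, -1.9]
width: 0.025
```

Run:
```python
from h import *
go([.5849,.1544,.151],95.26)
cv2.imwrite("pics/w7.png",capture("wrist")[:,:,::-1])
```

```text
t 14.42 pos [0.5861 0.1455 0.1861] yaw 94.98 tilt 0.07 off [ 0.0091 -0.0004  0.0351] turn -0.004929954346527778 q [ 0.04  0.59 -0.55  1.68  0.36  0.98 -0.56] F [ 0.   0.5 -1.9] w 0.025
```

View pics/w7.png

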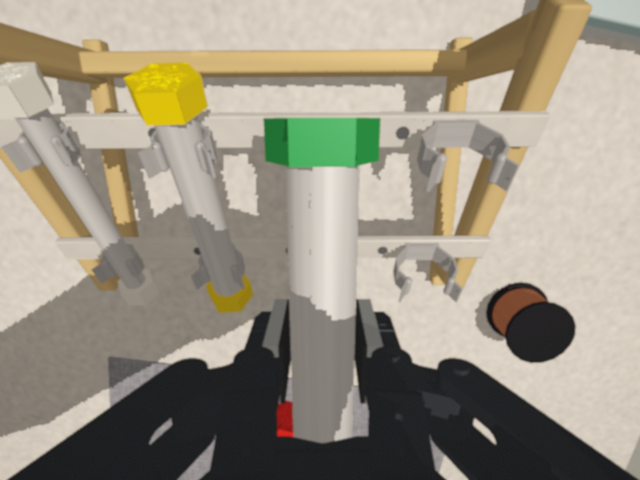

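Emit:
arm_command(plan=[{"offset":[0.003,0.0,0.012],"turn":-0.003,"grip":0.02},{"offset":[0.005,0.0,0.024],"turn":-0.003,"grip":0.02},{"offset":[0.006,0.0,0.03],"turn":-0.003,"grip":0.02},{"offset":[0.006,0.0,0.033],"turn":-0.003,"grip":0.02},{"offset":[0.006,0.0,0.033],"turn":-0.003,"grip":0.02}], squeeze=20)

```text
time: 14.88
tool_pos: [0.585, 0.1533, 0.1525]
tcp_rot: [0.674, 0.739, -0.0, -0.0]
contact_force: [0.3, 0.2, -2.6]
width: 0.0253
```

Emit:
arm_command(plan=[{"offset":[0.0005,0.0,0.003],"turn":0,"grip":0.02},{"offset":[0.001,0.0,0.006],"turn":0,"grip":0.02},{"offset":[0.0015,0.0,0.009],"turn":0,"grip":0.02},{"offset":[0.0015,0.0,0.009],"turn":0,"grip":0.02}])

```text
time: 15.22
tool_pos: [0.5852, 0.1551, 0.1442]
tcp_rot: [0.674, 0.739, 0.0, -0.0]
contact_force: [0.6, 1.1, 0.2]
width: 0.0251
```

```bash
cat > pit.py <<'E'
from h import *
import sys
# usage: name axisoffset k
k=int(sys.argv[3]);v=np.load("rack.npy");from fit import frame
F=frame(v[3],np.radians(30));seat=v[:3]+F@np.array([0,-.066*(k-1),[.007,.010,.013,.016][k]])
_,pp,_=st();c=pp+[0,0,float(sys.argv[2])]
go(seat-[0,0,float(sys.argv[2])],95.26)
print("local x,y,z of axis mm",np.round((F.T@(c-seat))*1e3,1))
s=capture("side");x0,y0=130,235;cv2.imwrite(f"pics/{sys.argv[1]}.png",cv2.resize(s[y0:y0+115,x0:x0+190],None,fx=4,fy=4,interpolation=cv2.INTER_CUBIC)[:,:,::-1])
p=camera_params("side")
for a in (0,10,15,20,25,30):
    a=np.radians(a);h=np.array([-.092*np.cos(a),.996*np.cos(a),np.sin(a)])
    print(np.degrees(a).round(),((proj(p,[c+h*.08])-[x0,y0])*4+[7,-4]).round(0).tolist())
E
python3 pit.py g1 .0104 2
```

```text
t 15.22 pos [0.5852 0.1551 0.1442] yaw 95.28 tilt 0.01 off [ 0.0157 -0.0008  0.037 ] turn 0.00035675209395430154 q [ 0.01  0.64 -0.53  1.71  0.4   0.9  -0.6 ] F [0.6 1.1 0.2] w 0.0251
local x,y,z of axis mm [ 4.8 -0.8 39.9]
0.0 [[351.0, 318.0]]
10.0 [[350.0, 292.0]]
15.0 [[350.0, 278.0]]
20.0 [[350.0, 264.0]]
25.0 [[351.0, 249.0]]
30.0 [[353.0, 234.0]]
```

View pics/g1.png

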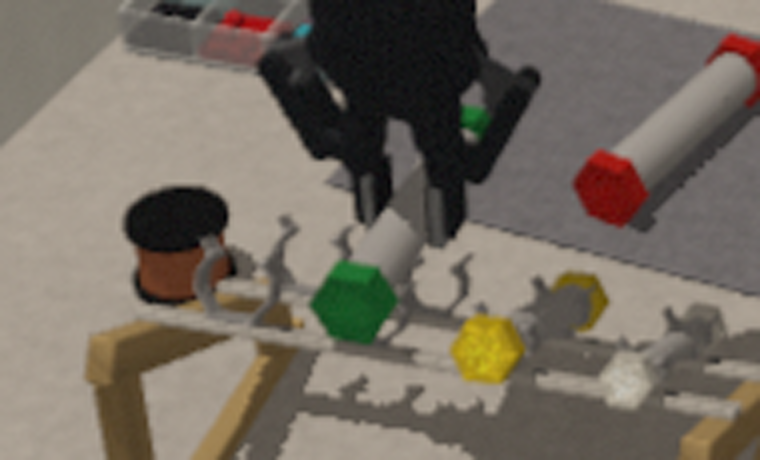

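Emit:
arm_command(plan=[{"offset":[0.0005,0.0,0.003],"turn":0,"grip":0.02},{"offset":[0.001,0.0,0.006],"turn":0,"grip":0.02},{"offset":[0.002,0.0,0.009],"turn":0,"grip":0.02},{"offset":[0.003,0.0,0.012],"turn":0,"grip":0.02},{"offset":[0.004,0.0,0.014],"turn":0,"grip":0.02},{"offset":[0.004,0.0,0.014],"turn":0,"grip":0.02}])

```text
time: 15.77
tool_pos: [0.5847, 0.159, 0.13]
tcp_rot: [0.674, 0.739, -0.0, -0.0]
contact_force: [-0.4, -1.1, -0.3]
width: 0.0249
```

```bash
python3 pit.py g2 .0104 2
```

```text
t 15.77 pos [0.5847 0.159  0.13  ] yaw 95.28 tilt 0.03 off [ 0.0118 -0.0006  0.0227] turn 0.0003795603832075278 q [-0.01  0.66 -0.52  1.72  0.41  0.88 -0.62] F [-0.4 -1.1 -0.3] w 0.0249
local x,y,z of axis mm [ 1.2 -0.6 25.6]
0.0 [[351.0, 348.0]]
10.0 [[349.0, 322.0]]
15.0 [[349.0, 309.0]]
20.0 [[350.0, 294.0]]
25.0 [[351.0, 279.0]]
30.0 [[353.0, 264.0]]
```

View pics/g2.png

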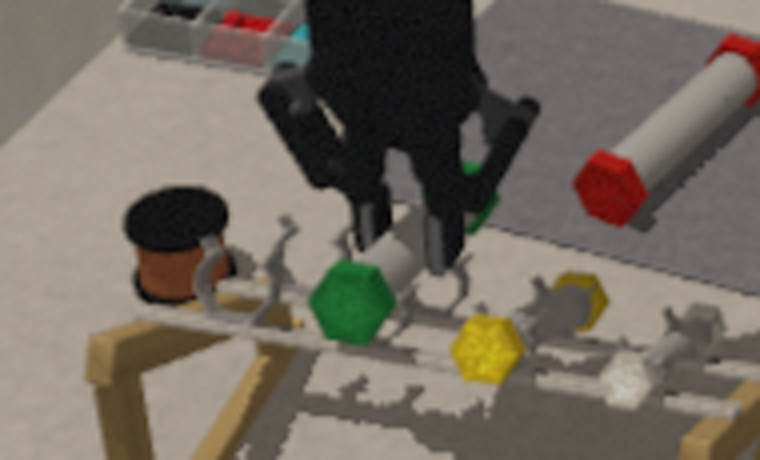

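Emit:
arm_command(plan=[{"offset":[0.0015,0.0,0.003],"turn":0,"grip":0.02},{"offset":[0.003,0.0,0.006],"turn":0,"grip":0.02},{"offset":[0.0045,0.0,0.009],"turn":0,"grip":0.02},{"offset":[0.006,0.0,0.012],"turn":0,"grip":0.02},{"offset":[0.0075,0.0,0.0145],"turn":0,"grip":0.02},{"offset":[0.0075,0.0,0.0145],"turn":0,"grip":0.02}], squeeze=30)

```text
time: 16.32
tool_pos: [0.5842, 0.1659, 0.1155]
tcp_rot: [0.674, 0.739, -0.0, 0.0]
contact_force: [0.1, -5.2, 1.1]
width: 0.025
```

```bash
python3 pit.py g3 .0104 2
```

```text
t 16.32 pos [0.5842 0.1659 0.1155] yaw 95.26 tilt 0.06 off [ 0.0049 -0.0008  0.0082] turn -3.4768098234319554e-05 q [-0.03  0.68 -0.52  1.72  0.42  0.85 -0.64] F [ 0.1 -5.2  1.1] w 0.025
local x,y,z of axis mm [-0.1 -0.8  9.6]
0.0 [[347.0, 382.0]]
10.0 [[346.0, 357.0]]
15.0 [[346.0, 343.0]]
20.0 [[347.0, 329.0]]
25.0 [[348.0, 314.0]]
30.0 [[349.0, 299.0]]
```

View pics/g3.png

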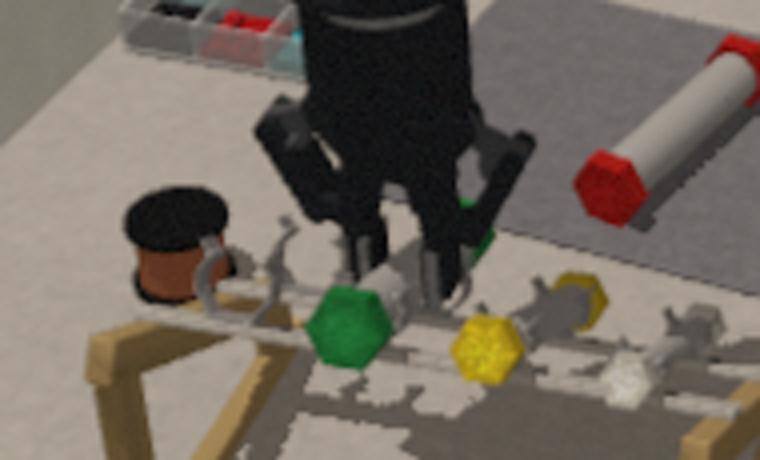

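Emit:
arm_command(plan=[{"offset":[0.001,0.0,0.002],"turn":0,"grip":0.02},{"offset":[0.002,0.0,0.004],"turn":0,"grip":0.02},{"offset":[0.003,0.0,0.006],"turn":0,"grip":0.02},{"offset":[0.004,0.0,0.008],"turn":0,"grip":0.02},{"offset":[0.004,0.0,0.008],"turn":0,"grip":0.02}], squeeze=40)

```text
time: 16.78
tool_pos: [0.5838, 0.1693, 0.1074]
tcp_rot: [0.674, 0.739, -0.001, 0.0]
contact_force: [2.5, -6.9, -3.8]
width: 0.0246
```

```bash
python3 pit.py g4 .0104 2
```

```text
t 16.78 pos [0.5838 0.1693 0.1074] yaw 95.23 tilt 0.08 off [ 0.0014 -0.0007  0.0002] turn -0.0005992158438621563 q [-0.04  0.69 -0.51  1.73  0.43  0.84 -0.65] F [ 2.5 -6.9 -3.8] w 0.0246
local x,y,z of axis mm [-1.1 -0.7  0.8]
0.0 [[346.0, 400.0]]
10.0 [[345.0, 375.0]]
15.0 [[345.0, 362.0]]
20.0 [[345.0, 347.0]]
25.0 [[346.0, 333.0]]
30.0 [[348.0, 317.0]]
```

View pics/g4.png

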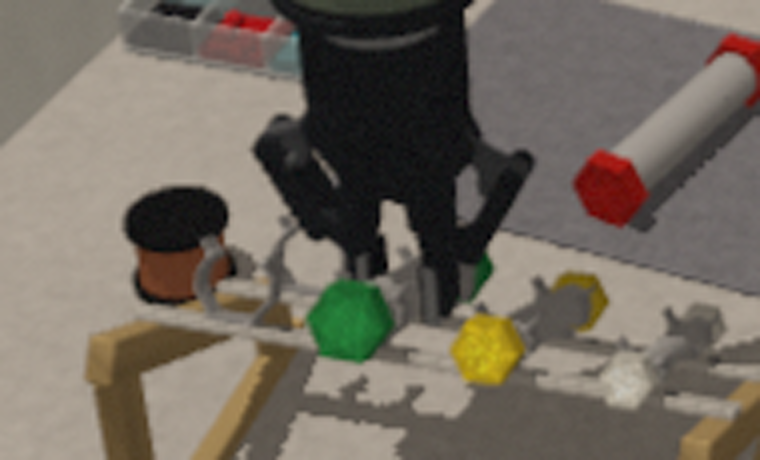

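Emit:
arm_command(plan=[{"offset":[0.0005,0.0,0.001],"turn":0,"grip":0.02},{"offset":[0.001,0.0,0.0025],"turn":0,"grip":0.02},{"offset":[0.001,0.0,0.0035],"turn":0,"grip":0.02},{"offset":[0.001,0.0,0.0035],"turn":0,"grip":0.02}], squeeze=60)

```text
time: 17.17
tool_pos: [0.5839, 0.1701, 0.1056]
tcp_rot: [0.674, 0.738, -0.001, 0.001]
contact_force: [-8.5, -11.7, 26.3]
width: 0.0238
```

Emit:
arm_command(plan=[{"offset":[-0.001,0.0,-0.002],"turn":0,"grip":0.02},{"offset":[-0.001,0.0,-0.003],"turn":0,"grip":0.034},{"offset":[-0.001,0.0,-0.003],"turn":0,"grip":0.042},{"offset":[-0.001,0.0,-0.003],"turn":0,"grip":0.042},{"offset":[-0.002,0.0,-0.01],"turn":0,"grip":0.042},{"offset":[-0.004,0.0,-0.025],"turn":0,"grip":0.042},{"offset":[-0.007,0.0,-0.05],"turn":0,"grip":0.042},{"offset":[-0.015,0.0,-0.08],"turn":0,"grip":0.045},{"offset":[-0.04,0.0,-0.11],"turn":0,"grip":0.06},{"offset":[-0.07,0.0,-0.125],"turn":0,"grip":0.06},{"offset":[-0.07,0.0,-0.125],"turn":0,"grip":0.06}], squeeze=20)

```text
time: 18.08
tool_pos: [0.5923, 0.0961, 0.2332]
tcp_rot: [0.676, 0.737, 0.001, 0.003]
contact_force: [0.6, -0.8, -0.8]
width: 0.06
```

```bash
cat > chk.py <<'E'
from h import *
import sys
p=camera_params("wrist")
im=capture("wrist")[:,:,::-1].copy()
v=np.load("rack.npy");from fit import frame
F=frame(v[3],np.radians(30))
for k,r in enumerate((.007,.010,.013,.016)):
    c=v[:3]+F@np.array([0,-.066*(k-1),r])
    q=proj(p,[c+F[:,0]*.066,c,c-F[:,0]*.066,c-F[:,0]*.08]).round(0).astype(int)
    for a in q: cv2.circle(im,tuple(int(z) for z in a),2,(255,0,255),-1)
cv2.imwrite(f"pics/{sys.argv[1]}.png",im)
s=capture("side");x0,y0=130,235;cv2.imwrite(f"pics/{sys.argv[1]}s.png",cv2.resize(s[y0:y0+115,x0:x0+190],None,fx=4,fy=4,interpolation=cv2.INTER_CUBIC)[:,:,::-1])
go([.5565,-.1312,.07],77.8)
E
python3 chk.py c2
```

```text
t 18.18 pos [0.5906 0.1004 0.2305] yaw 95.14 tilt 0.09 off [-0.2276 -0.0549  0.1604] turn 0.30267305181619975 q [ 0.13  0.53 -0.57  1.65  0.32  1.05 -0.45] F [-0.9  0.5 -0.9] w 0.0599
```

View pics/c2.png

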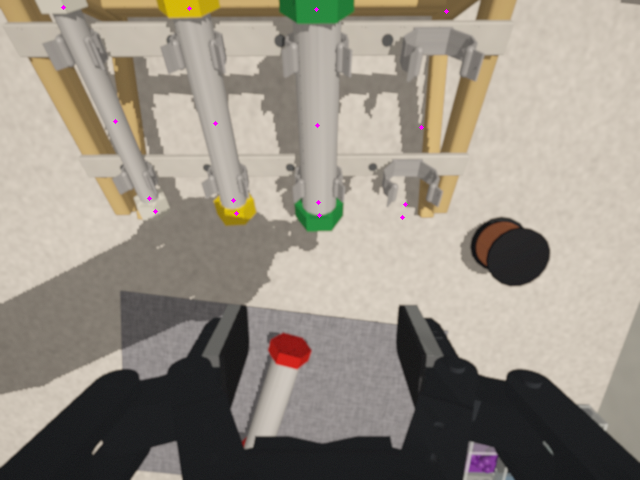

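View pics/c2s.png

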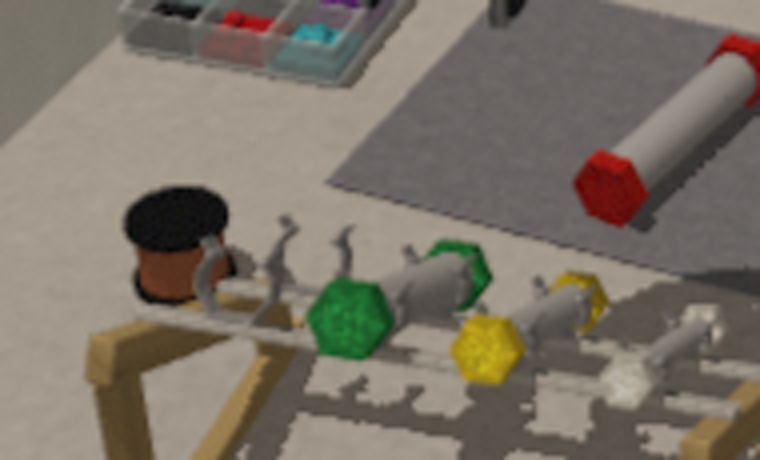

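Emit:
arm_command(plan=[{"offset":[-0.025,-0.006,0.0],"turn":0.03,"grip":0.062},{"offset":[-0.06,-0.014,0.0],"turn":0.07,"grip":0.062},{"offset":[-0.095,-0.023,0.005],"turn":0.12,"grip":0.062},{"offset":[-0.13,-0.031,0.018],"turn":0.17,"grip":0.062},{"offset":[-0.16,-0.039,0.038],"turn":0.21,"grip":0.062},{"offset":[-0.187,-0.045,0.065],"turn":0.25,"grip":0.062},{"offset":[-0.208,-0.05,0.095],"turn":0.28,"grip":0.062},{"offset":[-0.222,-0.054,0.125],"turn":0.3,"grip":0.062},{"offset":[-0.2276,-0.055,0.15],"turn":0.303,"grip":0.062},{"offset":[-0.2276,-0.055,0.157],"turn":0.303,"grip":0.062},{"offset":[-0.2276,-0.055,0.157],"turn":0.303,"grip":0.062},{"offset":[-0.2276,-0.055,0.157],"turn":0.303,"grip":0.062}])

```text
time: 19.18
tool_pos: [0.5569, -0.1285, 0.0732]
tcp_rot: [0.777, 0.629, 0.0, -0.0]
contact_force: [0.6, -0.2, 0.4]
width: 0.0622
```

Run:
```python
from h import *
go([.5565,-.1312,.0095],77.8)
cv2.imwrite("pics/w8.png",capture("wrist")[:,:,::-1])
```

```text
t 19.18 pos [ 0.5569 -0.1285  0.0732] yaw 78.02 tilt 0.05 off [-0.0027  0.0002  0.0637] turn 0.003816735905238031 q [ 0.4   0.68 -0.4   1.85  0.39  0.69 -0.42] F [ 0.6 -0.2  0.4] w 0.0622
```

View pics/w8.png

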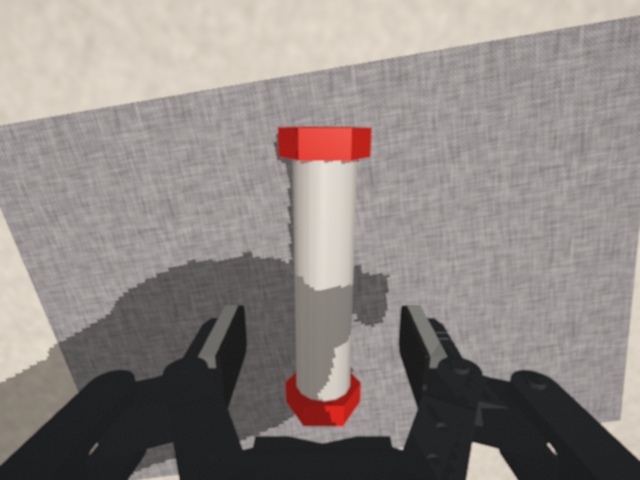

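Centred on the red bar, whose axis is at px column 323. I'll descend and grip.

Emit:
arm_command(plan=[{"offset":[-0.001,0.0,0.02],"turn":0.004,"grip":0.06},{"offset":[-0.002,0.0,0.038],"turn":0.004,"grip":0.06},{"offset":[-0.003,0.0,0.052],"turn":0.004,"grip":0.056},{"offset":[-0.003,0.0,0.06],"turn":0.004,"grip":0.054},{"offset":[-0.003,0.0,0.063],"turn":0.004,"grip":0.05},{"offset":[-0.003,0.0,0.063],"turn":0.004,"grip":0.042},{"offset":[-0.003,0.0,0.063],"turn":0.004,"grip":0.025},{"offset":[-0.003,0.0,0.063],"turn":0.004,"grip":0.025},{"offset":[-0.003,0.0,0.063],"turn":0.004,"grip":0.025},{"offset":[-0.003,0.0,0.063],"turn":0.004,"grip":0.025},{"offset":[-0.003,0.0,0.063],"turn":0.004,"grip":0.025}], squeeze=25)

```text
time: 20.15
tool_pos: [0.5564, -0.1328, 0.0106]
tcp_rot: [0.779, 0.627, 0.001, 0.001]
contact_force: [-1.2, 2.8, 7.7]
width: 0.0312
```

Run:
```python
from h import *
go([.6507,.055,.23],95.26)
```

```text
t 20.15 pos [ 0.5564 -0.1328  0.0106] yaw 77.69 tilt 0.1 off [ 0.2037  0.0525 -0.2192] turn -0.30665925854343734 q [ 0.37  0.77 -0.34  1.86  0.44  0.58 -0.47] F [-1.2  2.8  7.7] w 0.0312
```

Emit:
arm_command(plan=[{"offset":[0.0,0.0,-0.02],"turn":0,"grip":0.025},{"offset":[0.0,0.0,-0.05],"turn":-0.02,"grip":0.025},{"offset":[0.006,0.002,-0.085],"turn":-0.06,"grip":0.025},{"offset":[0.022,0.006,-0.12],"turn":-0.1,"grip":0.025},{"offset":[0.045,0.012,-0.15],"turn":-0.14,"grip":0.025},{"offset":[0.075,0.02,-0.178],"turn":-0.18,"grip":0.025},{"offset":[0.108,0.028,-0.2],"turn":-0.22,"grip":0.025},{"offset":[0.142,0.037,-0.214],"turn":-0.25,"grip":0.025},{"offset":[0.172,0.045,-0.219],"turn":-0.28,"grip":0.025},{"offset":[0.193,0.05,-0.219],"turn":-0.307,"grip":0.025},{"offset":[0.2037,0.0525,-0.219],"turn":-0.307,"grip":0.025},{"offset":[0.2037,0.0525,-0.219],"turn":-0.307,"grip":0.025}])

```text
time: 21.15
tool_pos: [0.6505, 0.0575, 0.2285]
tcp_rot: [0.673, 0.74, 0.0, -0.0]
contact_force: [-0.2, -0.1, -3.0]
width: 0.0309
```

Run:
```python
from h import *
go([.6505,.1555,.187],95.26)
cv2.imwrite("pics/w9.png",capture("wrist")[:,:,::-1])
```

```text
t 21.15 pos [0.6505 0.0575 0.2285] yaw 95.42 tilt 0.07 off [0.0975 0.0092 0.0417] turn 0.00274595311813157 q [ 0.17  0.62 -0.55  1.5   0.34  1.12 -0.35] F [-0.2 -0.1 -3. ] w 0.0309
```

View pics/w9.png

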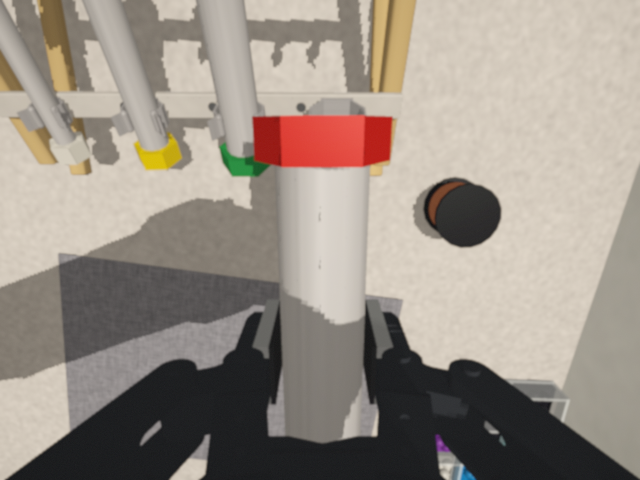

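Emit:
arm_command(plan=[{"offset":[0.025,0.003,0.0],"turn":0.003,"grip":0.025},{"offset":[0.055,0.006,0.003],"turn":0.003,"grip":0.025},{"offset":[0.08,0.009,0.01],"turn":0.003,"grip":0.025},{"offset":[0.094,0.0092,0.022],"turn":0.003,"grip":0.025},{"offset":[0.0975,0.0092,0.034],"turn":0.003,"grip":0.025},{"offset":[0.0975,0.0092,0.042],"turn":0.003,"grip":0.025},{"offset":[0.0975,0.0092,0.045],"turn":0.003,"grip":0.025},{"offset":[0.0975,0.0092,0.045],"turn":0.003,"grip":0.025}])

```text
time: 21.87
tool_pos: [0.6506, 0.1503, 0.1827]
tcp_rot: [0.676, 0.737, -0.001, 0.0]
contact_force: [-0.3, -0.3, -4.1]
width: 0.0312
```

```bash
python3 pit.py r0 .0124 3
python3 - <<'E'
from h import *
cv2.imwrite("pics/w10.png",capture("wrist")[:,:,::-1])
E
```

```text
t 21.87 pos [0.6506 0.1503 0.1827] yaw 94.97 tilt 0.1 off [0.025  0.0005 0.0748] turn -0.005128673484967613 q [ 0.01  0.69 -0.53  1.5   0.38  1.06 -0.52] F [-0.3 -0.3 -4.1] w 0.0312
local x,y,z of axis mm [15.8  0.5 77.3]
0.0 [[218.0, 211.0]]
10.0 [[215.0, 185.0]]
15.0 [[215.0, 171.0]]
20.0 [[215.0, 156.0]]
25.0 [[216.0, 141.0]]
30.0 [[218.0, 125.0]]
```

View pics/w10.png

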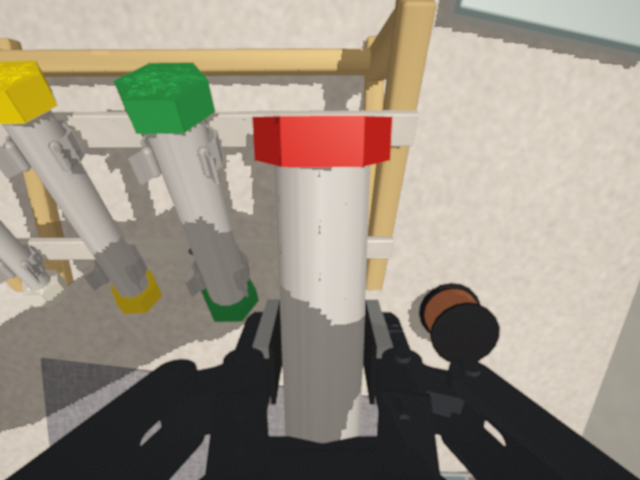

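View pics/r0.png

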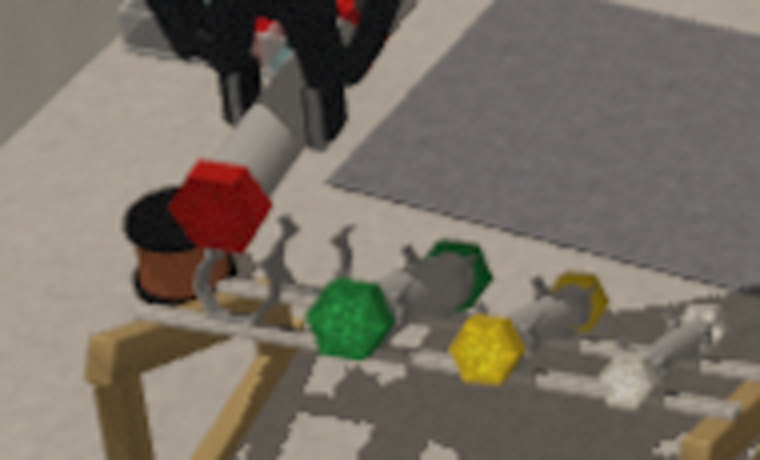

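Emit:
arm_command(plan=[{"offset":[0.003,0.0,0.01],"turn":-0.004,"grip":0.025},{"offset":[0.006,0.0,0.02],"turn":-0.004,"grip":0.025},{"offset":[0.008,0.0,0.026],"turn":-0.004,"grip":0.025},{"offset":[0.008,0.0,0.028],"turn":-0.004,"grip":0.025},{"offset":[0.008,0.0,0.028],"turn":-0.004,"grip":0.025}], squeeze=20)

```text
time: 22.38
tool_pos: [0.6498, 0.161, 0.1548]
tcp_rot: [0.673, 0.739, -0.0, -0.0]
contact_force: [1.8, 0.7, -1.1]
width: 0.0308
```

Emit:
arm_command(plan=[{"offset":[0.0005,0.0,0.003],"turn":0,"grip":0.025},{"offset":[0.001,0.0,0.006],"turn":0,"grip":0.025},{"offset":[0.0015,0.0,0.009],"turn":0,"grip":0.025},{"offset":[0.0015,0.0,0.009],"turn":0,"grip":0.025}])

```text
time: 22.72
tool_pos: [0.6497, 0.1623, 0.1461]
tcp_rot: [0.673, 0.739, 0.0, -0.0]
contact_force: [2.3, 0.7, -0.0]
width: 0.0306
```

```bash
python3 pit.py r1 .0124 3
```

```text
t 22.72 pos [0.6497 0.1623 0.1461] yaw 95.33 tilt 0.01 off [0.013  0.0003 0.0382] turn 0.0011857780807648796 q [-0.01  0.73 -0.52  1.53  0.41  1.   -0.55] F [ 2.3  0.7 -0. ] w 0.0306
local x,y,z of axis mm [ 7.9  0.3 39.6]
0.0 [[215.0, 290.0]]
10.0 [[213.0, 265.0]]
15.0 [[213.0, 251.0]]
20.0 [[213.0, 237.0]]
25.0 [[214.0, 222.0]]
30.0 [[215.0, 207.0]]
```

View pics/r1.png

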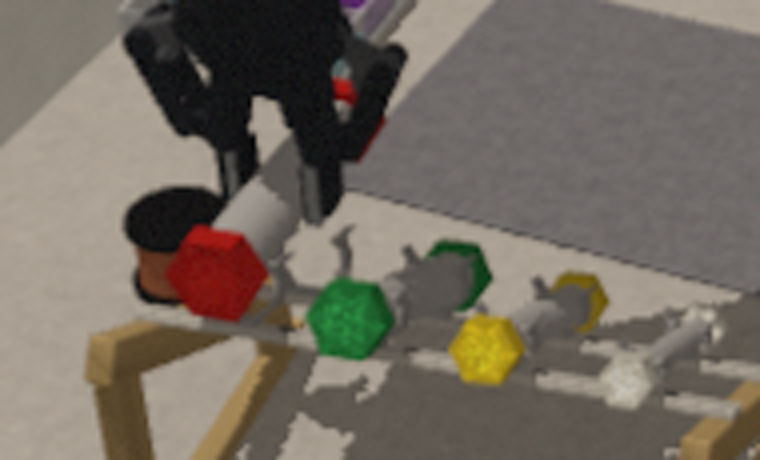

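Emit:
arm_command(plan=[{"offset":[0.0005,0.0005,0.003],"turn":0,"grip":0.025},{"offset":[0.001,0.0005,0.006],"turn":0,"grip":0.025},{"offset":[0.0015,0.0005,0.009],"turn":0,"grip":0.025},{"offset":[0.002,0.0005,0.012],"turn":0,"grip":0.025},{"offset":[0.003,0.0005,0.015],"turn":0,"grip":0.025},{"offset":[0.003,0.0005,0.015],"turn":0,"grip":0.025}])

```text
time: 23.27
tool_pos: [0.6496, 0.1653, 0.1307]
tcp_rot: [0.673, 0.739, -0.0, -0.0]
contact_force: [1.8, 0.8, -3.3]
width: 0.0313
```

```bash
python3 pit.py r2 .0124 3
```

```text
t 23.27 pos [0.6496 0.1653 0.1307] yaw 95.34 tilt 0.05 off [0.0099 0.0001 0.0228] turn 0.0014369703979455533 q [-0.02  0.75 -0.52  1.53  0.42  0.97 -0.56] F [ 1.8  0.8 -3.3] w 0.0313
local x,y,z of axis mm [ 2.8  0.1 24.7]
0.0 [[216.0, 321.0]]
10.0 [[213.0, 296.0]]
15.0 [[213.0, 282.0]]
20.0 [[213.0, 268.0]]
25.0 [[214.0, 253.0]]
30.0 [[216.0, 238.0]]
```

View pics/r2.png

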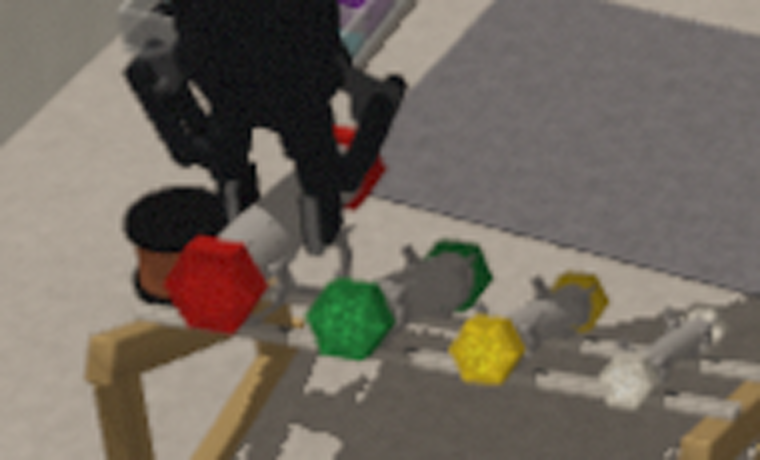

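Emit:
arm_command(plan=[{"offset":[0.001,0.0,0.003],"turn":0,"grip":0.025},{"offset":[0.002,0.0,0.006],"turn":0,"grip":0.025},{"offset":[0.003,0.0,0.009],"turn":0,"grip":0.025},{"offset":[0.0045,0.0,0.012],"turn":0,"grip":0.025},{"offset":[0.006,0.0,0.0145],"turn":0,"grip":0.025},{"offset":[0.006,0.0,0.0145],"turn":0,"grip":0.025}], squeeze=30)

```text
time: 23.82
tool_pos: [0.6497, 0.1703, 0.1167]
tcp_rot: [0.674, 0.739, -0.0, 0.001]
contact_force: [2.3, -5.4, 0.8]
width: 0.0308
```

```bash
python3 pit.py r3 .0124 3
```

```text
t 23.82 pos [0.6497 0.1703 0.1167] yaw 95.29 tilt 0.08 off [ 0.005  -0.0005  0.0088] turn 0.00047860258412048 q [-0.03  0.77 -0.51  1.54  0.43  0.95 -0.58] F [ 2.3 -5.4  0.8] w 0.0308
local x,y,z of axis mm [ 0.1 -0.5 10.2]
0.0 [[214.0, 351.0]]
10.0 [[211.0, 326.0]]
15.0 [[211.0, 312.0]]
20.0 [[211.0, 298.0]]
25.0 [[212.0, 283.0]]
30.0 [[214.0, 268.0]]
```

View pics/r3.png

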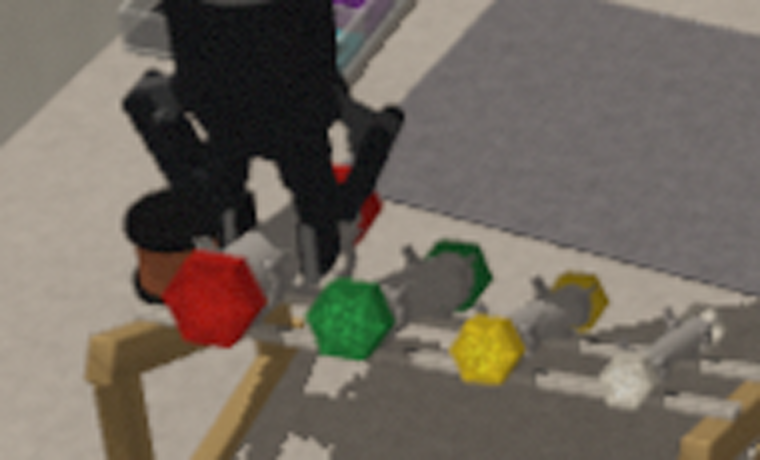

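Face at (214,299), so a pitch of about 20 degrees, following the same pattern as the other two. I'll continue the press.

Emit:
arm_command(plan=[{"offset":[0.001,0.0,0.002],"turn":0,"grip":0.025},{"offset":[0.002,0.0,0.004],"turn":0,"grip":0.025},{"offset":[0.003,0.0,0.006],"turn":0,"grip":0.025},{"offset":[0.004,0.0,0.0085],"turn":0,"grip":0.025},{"offset":[0.004,0.0,0.0085],"turn":0,"grip":0.025}], squeeze=40)

```text
time: 24.28
tool_pos: [0.6494, 0.1739, 0.108]
tcp_rot: [0.674, 0.739, -0.001, 0.001]
contact_force: [3.8, -5.7, -3.8]
width: 0.0308
```

```bash
python3 pit.py r4 .0124 3
```

```text
t 24.28 pos [0.6494 0.1739 0.108 ] yaw 95.27 tilt 0.09 off [ 0.0014 -0.0005  0.0002] turn 0.00020010292697700765 q [-0.04  0.78 -0.5   1.54  0.43  0.94 -0.59] F [ 3.8 -5.7 -3.8] w 0.0308
local x,y,z of axis mm [-1.1 -0.5  0.9]
0.0 [[212.0, 370.0]]
10.0 [[210.0, 345.0]]
15.0 [[210.0, 332.0]]
20.0 [[210.0, 318.0]]
25.0 [[211.0, 303.0]]
30.0 [[212.0, 288.0]]
```

View pics/r4.png

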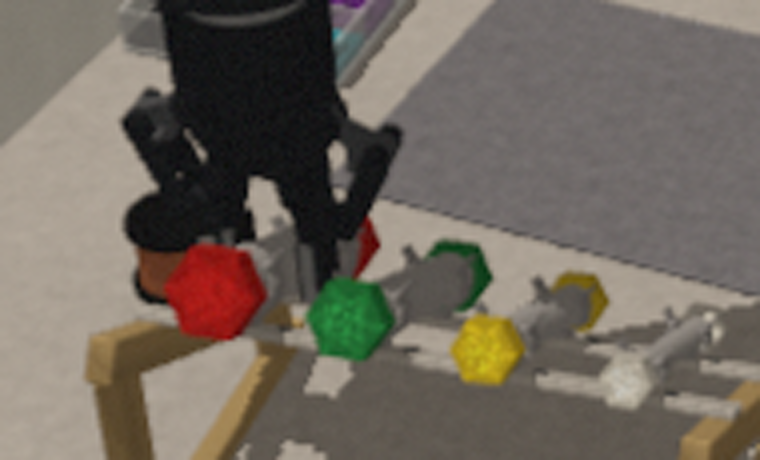

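Pitch is now about 29 degrees (face at (215,291)). One final firm press.

Emit:
arm_command(plan=[{"offset":[0.0005,0.0,0.001],"turn":0,"grip":0.025},{"offset":[0.001,0.0,0.0025],"turn":0,"grip":0.025},{"offset":[0.001,0.0,0.004],"turn":0,"grip":0.025},{"offset":[0.001,0.0,0.004],"turn":0,"grip":0.025}], squeeze=60)

```text
time: 24.67
tool_pos: [0.6496, 0.1747, 0.1062]
tcp_rot: [0.674, 0.739, -0.0, 0.001]
contact_force: [-7.9, -12.8, 26.0]
width: 0.0301
```

Emit:
arm_command(plan=[{"offset":[-0.001,0.0,-0.002],"turn":0,"grip":0.025},{"offset":[-0.001,0.0,-0.003],"turn":0,"grip":0.04},{"offset":[-0.001,0.0,-0.003],"turn":0,"grip":0.047},{"offset":[-0.001,0.0,-0.003],"turn":0,"grip":0.047},{"offset":[-0.002,0.0,-0.01],"turn":0,"grip":0.047},{"offset":[-0.004,0.0,-0.025],"turn":0,"grip":0.047},{"offset":[-0.007,0.0,-0.05],"turn":0,"grip":0.047},{"offset":[-0.015,0.0,-0.08],"turn":0,"grip":0.047},{"offset":[-0.035,-0.03,-0.11],"turn":0,"grip":0.05},{"offset":[-0.05,-0.06,-0.14],"turn":0,"grip":0.05},{"offset":[-0.05,-0.085,-0.16],"turn":0,"grip":0.05},{"offset":[-0.05,-0.085,-0.16],"turn":0,"grip":0.05}], squeeze=20)

```text
time: 25.67
tool_pos: [0.5669, 0.1178, 0.2709]
tcp_rot: [0.674, 0.739, 0.002, 0.002]
contact_force: [0.2, 0.4, 0.2]
width: 0.0498
```

```bash
python3 chk.py c3
```

```text
t 25.77 pos [0.5692 0.1181 0.267 ] yaw 95.3 tilt 0.21 off [-0.247  -0.0364  0.197 ] turn 0.30550787563608084 q [ 0.12  0.47 -0.6   1.66  0.29  1.1  -0.47] F [-0.  -0.4 -0.6] w 0.0501
```

View pics/c3.png

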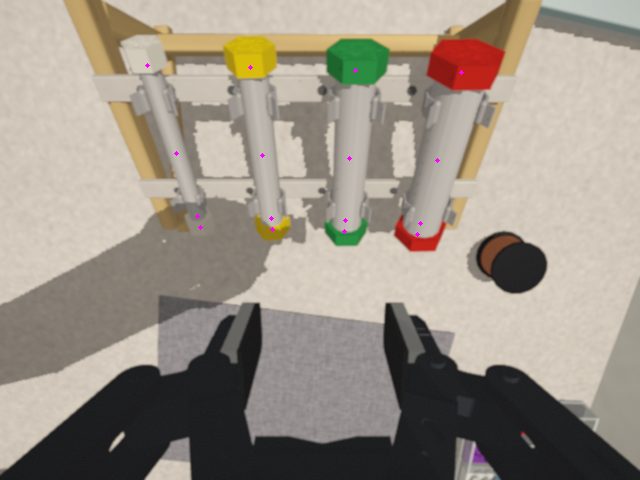

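View pics/c3s.png

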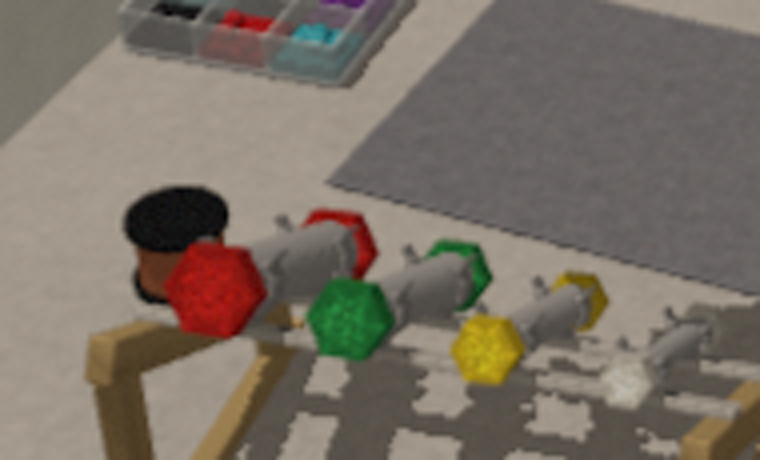

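Run:
```python
from h import *
from fit import frame
from scipy.optimize import least_squares
v=np.load("rack.npy");F=frame(v[3],np.radians(30))
pw=camera_params("wrist");ps=camera_params("side")
w=capture("wrist");s=capture("side");cv2.imwrite("pics/c4.png",w[:,:,::-1])
def cen(p,c,Fl):
    r=Fl/np.sqrt(3);P=[]
    for d in(-.007,.007):
        for t in np.arange(6)*np.pi/3: P.append(c+F[:,0]*d+F[:,1]*r*np.cos(t)+F[:,2]*r*np.sin(t))
    h=cv2.convexHull(proj(p,np.array(P)).astype(np.float32));m=cv2.moments(h);return np.array([m["m10"],m["m01"]])/m["m00"]
def blob(im,c,roi):
    x0,y0,x1,y1=roi;m=blobs(im[y0:y1,x0:x1].copy(),c);k,l,st_,ce=cv2.connectedComponentsWithStats(m)
    return [(int(st_[i,4]),(ce[i]+[x0,y0]).round(1)) for i in range(1,k) if st_[i,4]>25]
for c,k,r,Fl in (("y",1,.01,.028),("g",2,.013,.034),("r",3,.016,.04)):
    bw=blob(w,c,(80,20,540,260));bs=blob(s,c,(150,280,300,340))
    print(c,bw,bs)
    seat=v[:3]+F@np.array([0,-.066*(k-1),r])
    uw=min(bw,key=lambda b:b[1][1])[1];us=max(bs,key=lambda b:b[1][1])[1]
    f=least_squares(lambda L:np.r_[cen(pw,seat+F@L,Fl)-uw,cen(ps,seat+F@L,Fl)-us],[.073,0,0.])
    print("upper cap local mm (want 73,0,0):",np.round(f.x*1e3,1),"res",np.round(f.fun,1))
    lw=max(bw,key=lambda b:b[1][1])[1];ls=min(bs,key=lambda b:b[1][1])[1]
    print("  lower cap blob minus predicted full silhouette: wrist",np.round(lw-cen(pw,seat-F[:,0]*.073,Fl),1),"side",np.round(ls-cen(ps,seat-F[:,0]*.073,Fl),1))
```

```text
y [(2027, array([244.9,  55.5])), (545, array([269.2, 230.6]))] [(60, array([276.2, 308.4])), (244, array([251.4, 321.9]))]
upper cap local mm (want 73,0,0): [73.5 -0.5  1.3] res [-0.1  0.1 -0.5  0.3]
  lower cap blob minus predicted full silhouette: wrist [0.6 5.6] side [ 2.9 -2.4]
g [(2396, array([353.4,  60.4])), (521, array([343.1, 236.3]))] [(59, array([246.8, 301.1])), (312, array([217.1, 314.3]))]
upper cap local mm (want 73,0,0): [72.4 -0.1  2. ] res [-0.1  0.  -0.2 -0. ]
  lower cap blob minus predicted full silhouette: wrist [0.4 8.7] side [ 4.1 -3.2]
r [(3162, array([463. ,  63.5])), (662, array([415. , 240.2]))] [(70, array([217.8, 293.9])), (441, array([183.1, 306.9]))]
upper cap local mm (want 73,0,0): [71.8  0.3  1.2] res [ 0.1 -0.   0.2  0.5]
  lower cap blob minus predicted full silhouette: wrist [-2.7 10. ] side [ 5.3 -4. ]
```

Run:
```python
from h import *
from fit import frame
v=np.load("rack.npy");F0=frame(v[3],np.radians(30))
cams={"wrist":camera_params("wrist"),"side":camera_params("side")}
I={n:capture(n) for n in cams}
def prism(c,F,r,n,a,b):
    t=np.arange(n)*2*np.pi/n
    return np.array([c+F[:,0]*d+F[:,1]*r*np.cos(q)+F[:,2]*r*np.sin(q) for d in(a,b) for q in t])
def pcen(p,c,F,Fl,r):
    S=4;m=np.zeros((480*S,640*S),np.uint8)
    hull=lambda P:cv2.convexHull((proj(p,P)*S+S/2).astype(np.int32))
    cv2.fillConvexPoly(m,hull(prism(c,F,Fl/np.sqrt(3),6,-.08,-.066)),255)
    cv2.fillConvexPoly(m,hull(prism(c,F,r,24,-.066,.05)),0)
    M=cv2.moments(m,True);return np.array([M["m10"],M["m01"]])/M["m00"]/S-.375,M["m00"]/S/S
roi={"wrist":(80,150,540,260),"side":(150,280,300,312)}
for c,k,r,Fl in (("y",1,.01,.028),("g",2,.013,.034),("r",3,.016,.04)):
    for n,p in cams.items():
        x0,y0,x1,y1=roi[n];m=blobs(I[n][y0:y1,x0:x1].copy(),c);kk,l,s_,ce=cv2.connectedComponentsWithStats(m)
        bl=[(int(s_[i,4]),ce[i]+[x0,y0]) for i in range(1,kk) if s_[i,4]>25]
        b=max(bl,key=lambda q:q[1][0] if n=="side" else q[0])
        for dp in (-4,0,4):
            F=frame(v[3],np.radians(30+dp));seat=v[:3]+F0@np.array([0,-.066*(k-1),r])
            q,a=pcen(p,seat,F,Fl,r);print(c,n,"pitch",30+dp,"pred-obs",np.round(q-b[1],1),"area",round(a),b[0])
```

```text
y wrist pitch 26 pred-obs [-0.4  3. ] area 660 557
y wrist pitch 30 pred-obs [ 0.2 -0.8] area 635 557
y wrist pitch 34 pred-obs [ 0.9 -4.8] area 610 557
y side pitch 26 pred-obs [0.  0.2] area 94 46
y side pitch 30 pred-obs [0.  2.8] area 90 46
y side pitch 34 pred-obs [-0.1  6. ] area 88 46
g wrist pitch 26 pred-obs [-0.4  1.9] area 813 532
g wrist pitch 30 pred-obs [-0.6 -2. ] area 779 532
g wrist pitch 34 pred-obs [-1.1 -5.9] area 748 532
g side pitch 26 pred-obs [-0.7 -1. ] area 120 57
g side pitch 30 pred-obs [-0.7  1.8] area 118 57
g side pitch 34 pred-obs [-1.   4.8] area 112 57
r wrist pitch 26 pred-obs [1.9 1.7] area 988 680
r wrist pitch 30 pred-obs [ 0.6 -2.1] area 946 680
r wrist pitch 34 pred-obs [-0.9 -6.2] area 909 680
r side pitch 26 pred-obs [-1.2 -0.4] area 145 71
r side pitch 30 pred-obs [-1.2  2.6] area 144 71
r side pitch 34 pred-obs [-1.3  5.7] area 139 71
```

Run:
```python
import cv2
a=cv2.imread("pics/c4.png")
cv2.imwrite("pics/c4z.png",cv2.resize(a[20:260,110:510],None,fx=2,fy=2.4,interpolation=cv2.INTER_CUBIC))
```

```text
(no output)
```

View pics/c4z.png

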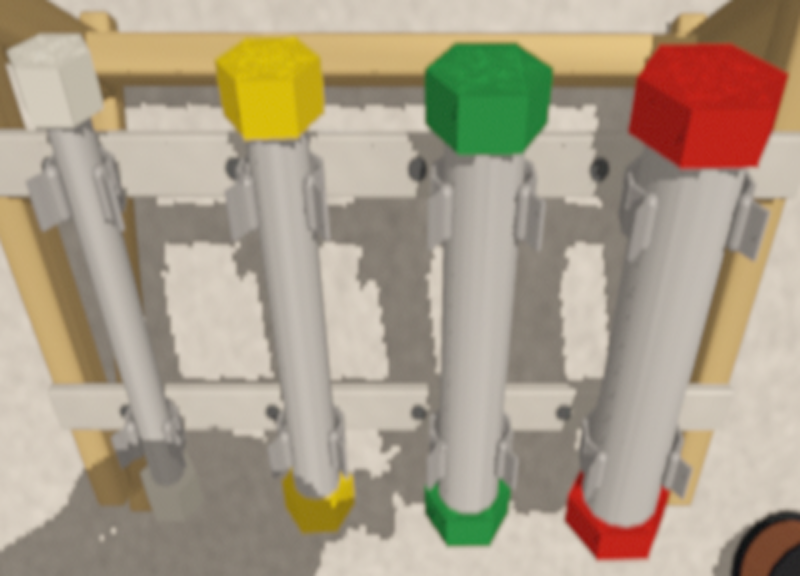

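Run:
```python
from h import *
from fit import frame
v=np.load("rack.npy");p=camera_params("wrist")
F0=frame(v[3],np.radians(30))
obs={0:(17.*0+34/2.4+20,237.5),1:(36/2.4+20,242),2:(42/2.4+20,247.1),3:(43/2.4+20,252.5)}
for k,(r,Fl) in enumerate(((.007,.022),(.01,.028),(.013,.034),(.016,.04))):
    seat=v[:3]+F0@np.array([0,-.066*(k-1),r])
    for dp in(-3,0,3):
        F=frame(v[3],np.radians(30+dp));R=Fl/np.sqrt(3)
        P=lambda d:np.array([seat+F[:,0]*d+F[:,1]*R*np.cos(t)+F[:,2]*R*np.sin(t) for t in np.arange(6)*np.pi/3])
        print(k,30+dp,"top edge",proj(p,P(.08))[:,1].min().round(1),obs[k][0].__round__(1),"bottom",proj(p,np.r_[P(-.08),P(-.066)])[:,1].max().round(1),obs[k][1])
```

```text
0 27 top edge 32.8 34.2 bottom 241.3 237.5
0 30 top edge 34.1 34.2 bottom 238.3 237.5
0 33 top edge 35.9 34.2 bottom 235.2 237.5
1 27 top edge 33.3 35.0 bottom 246.5 242
1 30 top edge 34.4 35.0 bottom 243.6 242
1 33 top edge 35.9 35.0 bottom 240.5 242
2 27 top edge 33.8 37.5 bottom 251.8 247.1
2 30 top edge 34.6 37.5 bottom 248.9 247.1
2 33 top edge 35.8 37.5 bottom 245.9 247.1
3 27 top edge 34.3 37.9 bottom 257.3 252.5
3 30 top edge 34.8 37.9 bottom 254.4 252.5
3 33 top edge 35.8 37.9 bottom 251.4 252.5
```

Emit:
arm_command(plan=[{"offset":[0.03,0.0,-0.01],"turn":0,"grip":0.05},{"offset":[0.06,0.0,-0.02],"turn":0,"grip":0.05},{"offset":[0.09,0.0,-0.03],"turn":0,"grip":0.05},{"offset":[0.11,0.0,-0.03],"turn":0,"grip":0.05},{"offset":[0.11,0.0,-0.03],"turn":0,"grip":0.05},{"offset":[0.11,0.0,-0.03],"turn":0,"grip":0.05}])

```text
time: 26.47
tool_pos: [0.5585, 0.2293, 0.2934]
tcp_rot: [0.673, 0.74, -0.001, -0.001]
contact_force: [0.1, -0.5, -0.8]
width: 0.0498
```

Run:
```python
from h import *
import json
p=camera_params("wrist");json.dump({k:np.array(v).tolist() for k,v in p.items()},open("w6.json","w"))
cv2.imwrite("pics/c5.png",capture("wrist")[:,:,::-1])
go([.57,.1,.3])
```

```text
t 26.52 pos [0.5588 0.228  0.2934] yaw 95.37 tilt 0.1 off [-0.1285 -0.0008 -0.0065] turn None q [-0.07  0.49 -0.62  1.56  0.3   1.19 -0.64] F [ 1.3 -0.7 -0.8] w 0.0498
```

View pics/c5.png

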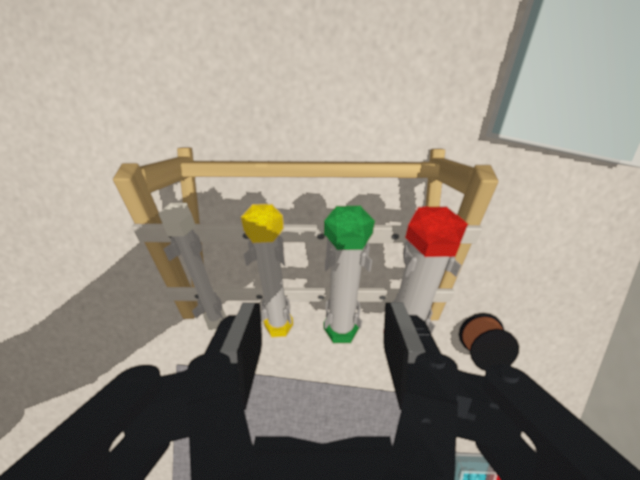

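Run:
```python
from h import *
import json
from fit import frame
from scipy.optimize import least_squares
v=np.load("rack.npy");F=frame(v[3],np.radians(30))
pw=json.load(open("w6.json"));ps=camera_params("side")
w=cv2.imread("pics/c5.png")[:,:,::-1].copy();s=capture("side")
def cen(p,c,Fl,d0=-.007,d1=.007):
    r=Fl/np.sqrt(3);P=[c+F[:,0]*d+F[:,1]*r*np.cos(t)+F[:,2]*r*np.sin(t) for d in(d0,d1) for t in np.arange(6)*np.pi/3]
    h=cv2.convexHull(proj(p,np.array(P)).astype(np.float32));m=cv2.moments(h);return np.array([m["m10"],m["m01"]])/m["m00"],m["m00"]
def blob(m,roi):
    x0,y0,x1,y1=roi;k,l,q,ce=cv2.connectedComponentsWithStats(m[y0:y1,x0:x1].copy());i=1+np.argmax(q[1:,4]);return q[i,4],ce[i]+[x0,y0]
hsv={n:cv2.cvtColor(i,cv2.COLOR_RGB2HSV) for n,i in(("w",w),("s",s))}
def M(n,c):
    h=hsv[n]
    if c=="y":return cv2.inRange(h,(18,110,40),(36,255,255))
    if c=="g":return cv2.inRange(h,(45,90,20),(80,255,255))
    return cv2.inRange(h,(0,150,40),(6,255,255))|cv2.inRange(h,(174,150,40),(180,255,255))
for c,k,r,Fl in (("y",1,.01,.028),("g",2,.013,.034),("r",3,.016,.04)):
    aw,uw=blob(M("w",c),(230,190,480,265));as_,us=blob(M("s",c),(150,298,300,345))
    seat=v[:3]+F@np.array([0,-.066*(k-1),r])
    f=least_squares(lambda L:np.r_[cen(pw,seat+F@L,Fl)[0]-uw,cen(ps,seat+F@L,Fl)[0]-us],[.073,0,0.])
    L=seat+F@f.x
    print(c,np.round(f.x*1e3,1),np.round(f.fun,1),"areas w",aw,round(cen(pw,L,Fl)[1]),"s",as_,round(cen(ps,L,Fl)[1]))
```

```text
y [138.5 -25.7  54.8] [ 21.8 -15.1  66.4 -32.4] areas w 1345 2715 s 350 286
g [73.4 -0.1  2. ] [-0.1  0.1 -0.4  0. ] areas w 1739 1930 s 328 356
r [71.3 -0.2  0.4] [0.1 0.  0.1 0.2] areas w 2317 2530 s 432 472
```

Run:
```python
from h import *
s=capture("side").astype(int);a=cv2.imread("pics/side0.png")[:,:,::-1].astype(int)
d=np.abs(s-a).sum(2)
print("pliers diff",d[210:235,330:388].mean(),"spool diff",d[280:300,160:175].mean(),"white cap region",d[318:340,278:300].mean())
print({k:np.round(v,3) for k,v in read_state().items() if k in("time","contact_force","width")})
sign_off()
```

```text
pliers diff 38.94827586206897 spool diff 22.59 white cap region 73.50619834710744
{'time': np.float64(26.617), 'contact_force': array([-0.706, -0.139,  0.179]), 'width': np.float64(0.05)}
the job is handed in; nothing more can be done
```

The 20, 26 and 32 mm mandrels are in their own clips beside the 14 mm one, thinnest to thickest. I handed the job in at 26.6 s with the open gripper clear of everything. No verdict came back.

**How it went:** the tool could not tilt, so I gripped each bar level at mid-length with a light squeeze. I lowered it until the upper clip swung it round to the slope. Then I pushed it straight in until it bottomed at 46 N for the 20 mm bar and 26 N for the other two.

**Last checks:**

| Bar | Upper cap from nominal (mm): along bar / along row / square to slope |
|---|---|
| 20 mm | +0.5 / −0.5 / +1.3 |
| 26 mm | −0.6 to +0.4 / −0.1 / +2.0 |
| 32 mm | −1.7 to −1.2 / −0.2 to +0.3 / +0.4 to +1.2 |

- **Heights:** the same cameras also read 2 to 4 mm high for the bars on the mat, so I took these heights as camera bias.
- **Bar angle:** the lower caps' bottom edges suggest about 30–31.5°. The 26 and 32 mm bars' upper edges read up to about 3 px off, so the tilt is only known to 1–2°.
- **Checks that disagreed:** the first lower-cap comparison was ambiguous (about 28 ± 2°), because parts of the caps are hidden. The second check of the 20 mm bar's upper cap failed, because the colour search picked up the wrong patch, so that row rests on one measurement.
- **Bystanders:** the white cap, spool and pliers look in place in the late pictures, and nothing of the robot went near the pliers. My final before-and-after comparison with the first image gave differences of 39 (pliers), 23 (spool) and 74 (14 mm cap). Shadows and camera noise affect these too, so they neither confirm nor rule out a small shift. I handed in without looking into them further.

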